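Take the wall brackets off the keyhole rack

TASK

Unload the bracket rack: slide the orange lock knob to the left as the robot sees it, fully to its open end stop, then slide each green bracket up its keyhole until the stud is in the wide end, lift it off, and lay it flat on its back on the floor of the grey tray, web upwards. When every bracket lies in the tray, slide the lock knob fully back home to the right, and leave the other things on the table where they are.

Things in the scene. Friction and masses are not known exactly. Their poses are not given: they have to be found in the camera images.
- rack: Fixed plywood rack, 420 mm wide (y), 200 mm deep, with a board that slopes 35 degrees from the horizontal, rising towards the rack's +x. Origin on the table, z up; the board's face is 90 mm straight above the origin. Four headed steel studs stand square to the face in a row through that point, at y = -135, -45, +45, +135 mm (points stud_0 to stud_3). Brackets hang on some of them
- lock (a joint): Comb-shaped aluminium lock bar at the top of the board, position along the rack's +y (m): 0 = locked (home; a tooth stands 3 mm above each bracket's top edge, so that it cannot slide up), 0.045 = open, at its end stop (teeth stand between the brackets). Stays where it is left; friction about 1.5 N
- lock_knob (a point): Centre of the top of the lock bar's orange knob, which moves with the bar. The knob is 16 mm wide along the rack's y and 26 mm along the slope, and stands 35 mm proud of the bar, square to the board
- stud_0 (a point): Foot of a stud on the board's face. Shank 8 mm thick; head 18 mm across, 8 to 12 mm off the face. A hung bracket's back lies on the face, its x up the slope, the shank in its slot at x = +38 mm. It must go 28 mm up the slope (3 mm either way) to bring the head into its wide end; only then it comes off, square to the face, and is clear 15 mm on
- tray: Loose grey tray, 290 (x) x 170 (y) x 24 mm high, walls and floor 4 mm thick; origin at the centre of its underside, z up. It has room for four brackets lying flat, two by two, their long sides along the tray's x, e.g. with origins at x = +-68, y = +-37 mm. About 0.7 kg
- bracket_0: Green wall bracket, 0.1 to 0.2 kg: plate 110 (x) x 54 (y) x 5 mm; origin at the centre of its back, z out of its front, +x to its top. Keyhole on its centre line: wide end 26 mm across, centre x = +10; slot 12 mm wide up to x = +42 mm. A web 12 mm thick across y stands on its front, x -50 to -8, z 5 to 50 mm: grip it across y, about x = -29, z = 38 mm. May be absent
- stud_1 (a point): Foot of another stud, like stud_0
- bracket_1: Green wall bracket exactly like bracket_0, same frame; hung on stud_1 at the start. May be absent
- stud_2 (a point): Foot of another stud, like stud_0
- bracket_2: Green wall bracket exactly like bracket_0, same frame; hung on stud_2 at the start. May be absent
- stud_3 (a point): Foot of another stud, like stud_0
- bracket_3: Green wall bracket exactly like bracket_0, same frame; hung on stud_3 at the start. May be absent
- oring_tin: Open round tin of O-rings, 68 mm across, 22 mm high, a bystander: leave it where it is; origin at the centre of its underside
- tape_measure: Yellow tape measure, 41x80x65 mm, a bystander: leave it where it is; origin at the centre of its underside
- cartridge_a: Cream filter cartridge, 45 mm across, 72 mm high, a bystander: leave it where it is; origin at the centre of its underside
- marker: Dark blue marker, 131 mm long, a bystander: leave it where it is; origin at the centre of its underside
There are look-alikes about, which are no part of the job. What is shaped like the bracket_2 but turquoise or yellow is not meant.

How it is judged:
On the way:
1. the lock bar is slid open to its end stop (value of joint lock above 0.041 m), for 0.2 s.
At the end, for the whole second after the job is handed in: Every bracket present lies at rest flat (within 0.12 rad) on the tray's floor, back down, web up, inside the walls (origin within 125 mm in x and 65 mm in y of the tray's centre and less than 10 mm above its underside), and the lock bar is home again (below 5 mm) (value of joint lock below 0.005 m and x of bracket_0 in the frame of tray between -0.125 and 0.125 m and y of bracket_0 in the frame of tray between -0.065 and 0.065 m and z of bracket_0 in the frame of tray between -0.002 and 0.01 m and angle between each of bracket_0, bracket_1, bracket_2, bracket_3's own z axis and vertical below 0.12 rad and linear speed of each of bracket_0, bracket_1, bracket_2, bracket_3 below 0.03 m/s and x of bracket_1 in the frame of tray between -0.125 and 0.125 m and y of bracket_1 in the frame of tray between -0.065 and 0.065 m and z of bracket_1 in the frame of tray between -0.002 and 0.01 m and x of bracket_2 in the frame of tray between -0.125 and 0.125 m and y of bracket_2 in the frame of tray between -0.065 and 0.065 m and z of bracket_2 in the frame of tray between -0.002 and 0.01 m and x of bracket_3 in the frame of tray between -0.125 and 0.125 m and y of bracket_3 in the frame of tray between -0.065 and 0.065 m and z of bracket_3 in the frame of tray between -0.002 and 0.01 m); the robot touches nothing.
It fails at once if the oring_tin is moved more than 40 mm (distance of oring_tin from where it was at the start of the episode above 0.04 m).
It fails at once if the cartridge_a is moved more than 40 mm (distance of cartridge_a from where it was at the start of the episode above 0.04 m).
It fails at once if the marker is moved more than 40 mm (distance of marker from where it was at the start of the episode above 0.04 m).
It fails at once if the tape_measure is moved more than 40 mm (distance of tape_measure from where it was at the start of the episode above 0.04 m).
Of bracket_0, bracket_1, bracket_2, bracket_3 only 3 to 4 are there at a start; the rules pass over those that are not, and their reading is None.
At some moment in a run one of tray may be knocked a few centimetres aside while the robot is not near it.
It also fails if it takes over 208 s, if anything falls off the work surface, if the arm or the gripper's body presses on something with over 40 N, if the wrist force passes 120 N, or if a joint passes its speed limit or range.

ROBOT

A 6-joint arm with a two-finger parallel gripper is mounted at the origin on the work surface; the furniture and walls round the work are solid. World frame = base frame: x ahead of the robot, y to its left, z up, the work surface at z = 0. Lengths are in m, angles in rad, forces in N, time in s.
With the tool pointing down it reaches from about 0.35 to 0.95 m from the base axis. Payload 17.4 kg.
Tool frame: the origin (TCP) lies between the finger pads; the fingertips stand 22 mm ahead of it and the grasp point (between the pads) lies 3 mm ahead of it (tips_ahead is the distance from the TCP to the fingertips, in m); z points along the fingers, y is the direction in which the jaws open and shut (so a half turn about z gives the same grasp; the last joint's range is limited). The gripper opens to 93 mm and grips with 3 to 60 N. Pads are 15 mm wide; open, the fingers measure 128 mm over their backs; the gripper's body (75 mm by 188 mm) begins 65 mm behind the grasp point.
Start: joints at [-1.355, 0.116, 1.442, -0, 1.584, -0.038], TCP at [0.169, -0.653, 0.204] pointing down, gripper open.
Joint ranges: [-2.83, 2.83], [-0.83, 2.19], [0.07, 2.5], [-1.14, 4.28], [0.01, 3], [-2.97, 2.97]. Speed limits (rad/s): [1.89, 1.89, 2.22, 3.14, 3.14, 3.14].

INTERFACE

Orientations are given as [roll, pitch, yaw] about the fixed x, y, z axes, in that order (R = Rz(yaw) Ry(pitch) Rx(roll)).
In Python, from rig import * gives the robot as it stands. The module is installed in compiled form; this text tells all that it offers.
- The arm moves only by the shell command python3 -m inch 'ROWS'. ROWS is JSON, a list that holds one entry, the list of rows, each a list of 7 numbers: the shift along the tool's x, y, z in cm, then the turn, a rotation vector about the tool's x, y, z in rad, then the finger opening in cm, from 0 to 9.3. In form: [[[dx, dy, dz, ax, ay, az, hand], ...]]. A call has exactly 10 rows; each row is the pose to reach, as a shift and turn from the pose commanded when the call began, along the tool's axes at that moment; what a row does not reach only later rows make up. A row lasts 1/10 s, in which the tool goes at most 50 mm and 8.59 degrees, less where a joint would pass 70% of its speed; a pose out of reach is approached as far as the arm can. A call with a gripper value outside its range is refused whole. The fingers move at their own pace and stop on an object; the grip force is fixed at half the most. Time passes only in rows, so rows that repeat a pose let the fingers close, or fill a call up. It gives the time, the measured TCP pose, the force and the opening at its end, in the units of the state.
- get_obs(): the state, without advancing time (a new reading comes with each control period).
- grab_frame(name): name is "scene" or "side" or "wrist"; returns (picture, depth): 480x640x3 uint8, blue, green, red; 480x640 float32, m along the optical axis (not along the pixel's ray), 0 where there is no reading.
- camera_params(name): a dict with "fx", "fy", "cx", "cy" (pixels), "rvec" (rotation vector, rad) and "tvec" (3), from world to camera coordinates, as OpenCV has them. Camera axes: x right, y down, z forward; pixel columns grow to the right and rows downward; lengths in m; the calibration is good to about 2 mm. A picture is of the moment at which its call begins: read the wrist's pose just before it. camera_params takes no time and is no camera call; for the wrist camera it gives the pose at the moment of the call.
- finish_job(): hands the job in, once; it reports no verdict.
The state is a dict: "time": time; "qpos": joint angles; "joint_vel": joint speeds; "joint_torque": joint torques, N m; "eef_pos": TCP position; "tool_rot": TCP orientation; "force": force on the tool from outside, world axes, zero at the start; "moment": the same for the moment, N m; "gripper_width": finger opening in m.
Only numpy, scipy, OpenCV 4.12 (cv2) and the standard library are available. Lean on these libraries where they do the work, as an engineer would, in place of code of your own. Each camera call takes 0.05 s, during which the arm holds its last target. There are 200 camera calls.

## Working session

There is one attempt and no reset: what is moved stays moved. The work goes in short steps, Python scripts to look and compute and a shell command to move; the robot and the scene stay as the last step left them, time stands still between calls to the robot, and variables do not carry over. Pictures are saved under pics/ and viewed, about 12 in all and at most 16, crops included, and the job is handed in when it is done.

```bash
mkdir -p pics; cat > h.py <<'E'
from rig import *
import numpy as np, cv2
from scipy.spatial.transform import Rotation as R
def snap(name,fn):
    p=camera_params(name); im,d=grab_frame(name); cv2.imwrite(f'pics/{fn}.png',im); np.savez(f'pics/{fn}.npz',d=d,**{k:np.array(v) for k,v in p.items()}); return im,d,p
def pt(fn,u,v,r=2):
    z=np.load(f'pics/{fn}.npz'); d=z['d'][v-r:v+r+1,u-r:u+r+1]; d=np.median(d[d>0])
    c=np.array([(u-z['cx'])/z['fx']*d,(v-z['cy'])/z['fy']*d,d]); M=cv2.Rodrigues(z['rvec'])[0]
    return M.T@(c-z['tvec'].ravel())
def cloud(fn):
    z=np.load(f'pics/{fn}.npz'); d=z['d']; v,u=np.mgrid[:480,:640]
    c=np.stack([(u-z['cx'])/z['fx']*d,(v-z['cy'])/z['fy']*d,d],-1); M=cv2.Rodrigues(z['rvec'])[0]
    return (c-z['tvec'].ravel())@M
E
python3 - <<'E'
from h import *
o=get_obs();print(o)
for n in('scene','side'):
    snap(n,n+'0'); p=camera_params(n); print(n,p)
E
```

```text
{'time': 0.0, 'qpos': array([-1.35480722e+00,  1.16458546e-01,  1.44226586e+00, -2.49409830e-05,
        1.58400212e+00, -3.77805291e-02]), 'joint_vel': array([-9.64481338e-04, -4.41811999e-04,  6.60911345e-05, -1.32135528e-03,
        5.47979736e-04,  1.47584293e-03]), 'joint_torque': array([ 2.92743251e-03, -7.21270823e+01, -6.22601867e+01,  7.80919567e-02,
        2.38845701e-02, -9.79702122e-05]), 'eef_pos': array([ 0.16940993, -0.6531622 ,  0.20302333]), 'tool_rot': array([-3.14045865e+00, -1.79068492e-05,  2.53769312e-01]), 'force': array([ 0.31653513, -1.21337645,  1.06121813]), 'moment': array([ 0.01240228, -0.02771069, -0.05167237]), 'gripper_width': 0.09317557755759269}
scene {'fx': 570.7570472042089, 'fy': 570.7570472042089, 'cx': 325.35434826194006, 'cy': 249.10249704966643, 'rvec': array([ 2.09259936, -0.8432968 ,  0.44117257]), 'tvec': array([-0.35423978,  0.26614556,  1.34687884])}
side {'fx': 622.5016524150301, 'fy': 622.5016524150301, 'cx': 327.25744041197004, 'cy': 232.4322139528534, 'rvec': array([ 2.26728451, -0.21474602,  0.0711026 ]), 'tvec': array([-0.44240459,  0.10963189,  1.73823158])}
```

View pics/scene0.png

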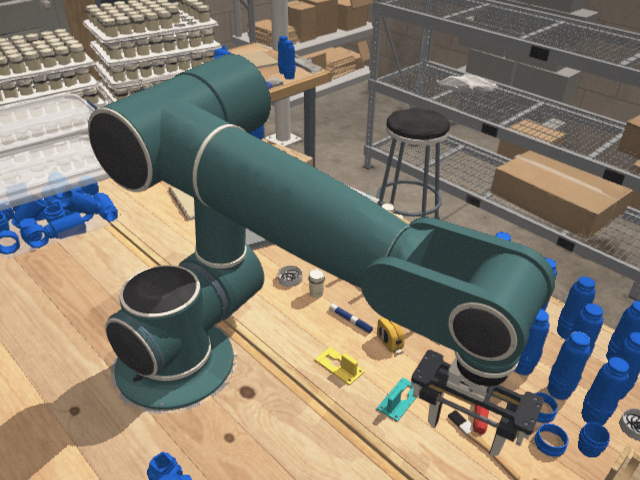

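View pics/side0.png

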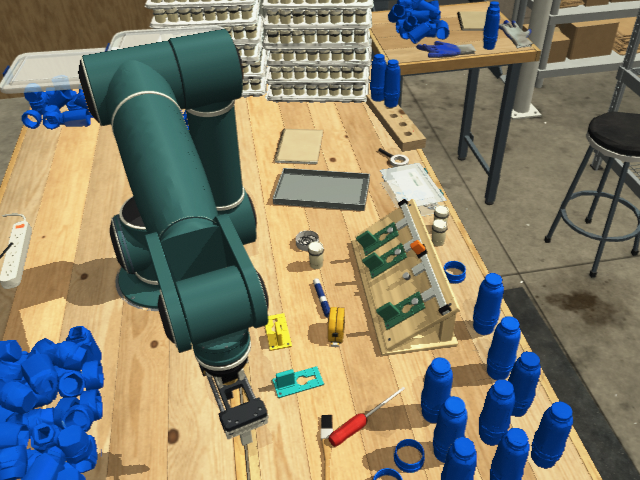

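The side view shows the rack (~405,280) with three green brackets on it (378,233), (387,260), (405,308), an empty stud near (408,275), the orange knob at (416,248) and the tray at (322,188). Look-alikes on the table: yellow bracket (277,332) and turquoise bracket (298,380); neither is meant. Next is one close crop, with measurements.

```bash
python3 - <<'E'
from h import *
im=cv2.imread('pics/side0.png')
cv2.imwrite('pics/crop1.png',cv2.resize(im[190:360,260:470],None,fx=3.5,fy=3.5,interpolation=cv2.INTER_CUBIC))
C=cloud('side0').reshape(-1,3)
hsv=cv2.cvtColor(im,cv2.COLOR_BGR2HSV).reshape(-1,3).astype(int)
for n,uv in dict(knob=(416,248),trayc=(322,188),cart=(316,249),tin=(307,240),tape=(337,325),mark=(321,297)).items(): print(n,pt('side0',*uv).round(4))
# tray outline
m=(im.reshape(-1,3).max(1).astype(int)-im.reshape(-1,3).min(1)<30)&(C[:,2]>.0)&(C[:,2]<.035)
u=np.arange(480*640)%640; v=np.arange(480*640)//640
m&=(u>265)&(u<375)&(v>165)&(v<212)&(im.reshape(-1,3).max(1)<170)
print('tray',cv2.minAreaRect(C[m][:,:2].astype(np.float32)),m.sum())
# board plane: points in rack region with z between .03 and .2 wood coloured
m=(u>350)&(u<460)&(v>195)&(v<355)&(C[:,2]>.03)&(C[:,2]<.25)
P=C[m]; rng=np.random.default_rng(0);best=0
for i in range(800):
    a,b,c=P[rng.choice(len(P),3,0)]; n=np.cross(b-a,c-a); n/=np.linalg.norm(n)+1e-12
    if abs(abs(n[2])-np.cos(np.radians(35)))>.05: continue
    k=np.abs((P-a)@n)<.003
    if k.sum()>best: best=k.sum();K=k
Q=P[K];c0=Q.mean(0);n=np.linalg.svd(Q-c0,full_matrices=False)[2][2]; n*=np.sign(n[2]); print('plane',c0,n,np.degrees(np.arccos(n[2])),np.degrees(np.arctan2(-n[1],-n[0])),best,len(P))
E
```

```text
knob [ 0.6424 -0.2048  0.153 ]
trayc [0.4855 0.2922 0.0054]
cart [ 0.4081 -0.0657  0.0694]
tin [0.3982 0.0461 0.008 ]
tape [ 0.4148 -0.3308  0.0547]
mark [ 0.3977 -0.1972  0.0185]
tray ((0.483132541179657, 0.27996325492858887), (0.1891963928937912, 0.29086798429489136), 71.50080871582031) 3134
plane [ 0.61037029 -0.23266204  0.08832427] [-0.57167305  0.01893973  0.82026289] 34.88888112591564 -1.8975354712859007 4353 10058
```

View pics/crop1.png

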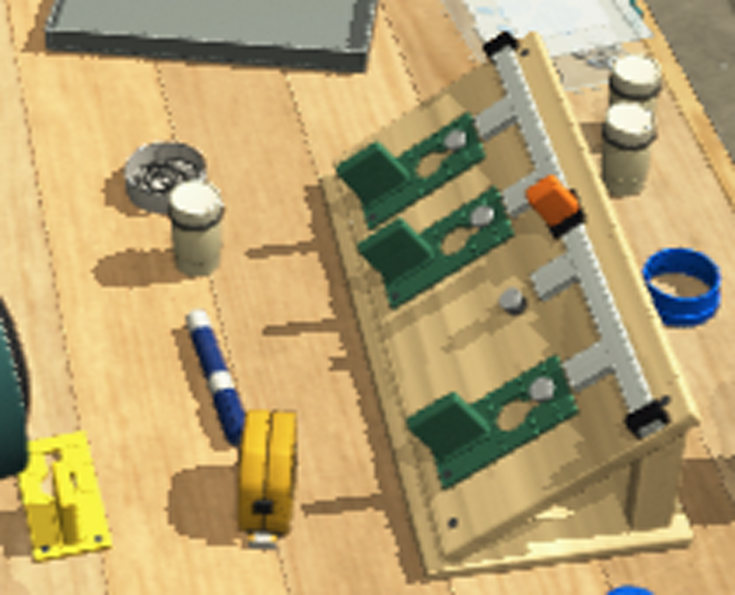

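```bash
cat >> h.py <<'E'
def rel(pos,Rt):
    o=get_obs(); R0=R.from_euler('xyz',o['tool_rot']); d=R0.inv().apply(np.array(pos)-o['eef_pos'])*100; w=(R0.inv()*Rt).as_rotvec()
    print('rel',d.round(2),w.round(3),'|w|deg',np.degrees(np.linalg.norm(w)).round(1))
E
python3 - <<'E'
from h import *
S=[pt('side0',*p,1) for p in((390,229),(398,251),(406,276),(415,301))]
for s in S: print(s.round(4))
d=[S[i]-S[i+1] for i in range(3)];print([np.linalg.norm(x).round(4) for x in d])
a=S[0]-S[3];print('rack yaw',np.degrees(np.arctan2(-a[0],a[1])),np.linalg.norm(a))
for n,p in dict(kn=(-1,-1),webs3=(367,238),webs2=(372,258),webs0=(388,308)).items():
    if p[0]>0: print(n,pt('side0',*p,1).round(4))
im=cv2.imread('pics/side0.png');h=cv2.cvtColor(im,cv2.COLOR_BGR2HSV)
C=cloud('side0')
m=(h[...,0]>3)&(h[...,0]<14)&(h[...,1]>200)&(h[...,2]>150); m[:230]=0;m[265:]=0;m[:,:400]=0;m[:,435:]=0
P=C[m];print('knob',m.sum(),P.mean(0),P.min(0),P.max(0))
n=np.array([-.572,.019,.82]);k=(P-S[1])@n; print(np.percentile(k,[5,50,95]),P[k>np.percentile(k,95)-.004].mean(0))
E
```

```text
[ 0.6142 -0.0641  0.1042]
[ 0.6124 -0.1536  0.1029]
[ 0.6084 -0.2451  0.1001]
[ 0.6053 -0.3346  0.103 ]
[np.float64(0.0895), np.float64(0.0916), np.float64(0.0897)]
rack yaw -1.8928698996685136 0.2706440307345868
webs3 [ 0.5506 -0.0631  0.0819]
webs2 [ 0.5426 -0.1545  0.0917]
webs0 [ 0.539  -0.3349  0.0928]
knob 46 [ 0.64377965 -0.20079494  0.1609482 ] [ 0.63005159 -0.21019374  0.14425136] [ 0.66446642 -0.18940276  0.17106926]
[0.00915087 0.03195788 0.03709937] [ 0.63777027 -0.20088645  0.16518227]
```

```bash
cat >> h.py <<'E'
th=np.radians(35); yaw=np.radians(-1.9)
F=np.array([.616,-.1995,.090]); RZ=R.from_euler('z',yaw)
ux=RZ.apply([np.cos(th),0,np.sin(th)]); uy=RZ.apply([0,1,0]); un=RZ.apply([-np.sin(th),0,np.cos(th)])
Rrack=R.from_euler('xyz',[np.pi,-th,yaw])
def rk(a,b,c): return F+a*ux+b*uy+c*un   # up slope, left, off the face
def inrk(p): q=np.asarray(p)-F; return np.stack([q@ux,q@uy,q@un],-1)
E
python3 - <<'E'
from h import *
rel([.17,-.653,.36],Rrack); rel([.473,-.195,.36],Rrack); rel(rk(0,0,.25),Rrack)
E
```

```text
rel [  0.06  -0.02 -15.69] [-0.089  0.607  0.278] |w|deg 38.6
rel [ 40.89 -36.75 -15.65] [-0.089  0.607  0.278] |w|deg 38.6
rel [ 40.87 -36.77  -9.13] [-0.089  0.607  0.278] |w|deg 38.6
```

```bash
python3 -m inch '[[[0,0,-8,0,0,0,9.3],[0,0,-16,0,0,0,9.3],[0,0,-16,0,0,0,9.3],[0,0,-16,0,0,0,9.3],[0,0,-16,0,0,0,9.3],[0,0,-16,0,0,0,9.3],[0,0,-16,0,0,0,9.3],[0,0,-16,0,0,0,9.3],[0,0,-16,0,0,0,9.3],[0,0,-16,0,0,0,9.3]]]'
```

```text
time: 1.1
eef_pos: [0.1694, -0.6533, 0.3633]
tool_rot: [-3.141, -0.0, 0.254]
force: [-0.2, 0.3, -0.0]
gripper_width: 0.0929
```

```bash
python3 -m inch '[[[5,-4.5,1,0,0.08,0.04,9.3],[10,-9,2,-0.02,0.15,0.07,9.3],[15,-13.5,2.5,-0.03,0.22,0.1,9.3],[20,-18,3.4,-0.04,0.3,0.14,9.3],[24,-21.6,4,-0.05,0.36,0.16,9.3],[28,-25.2,4.7,-0.06,0.42,0.19,9.3],[32,-28.8,5.4,-0.07,0.48,0.22,9.3],[35,-31.5,6,-0.08,0.53,0.24,9.3],[38,-34.2,6.5,-0.085,0.57,0.26,9.3],[40.9,-36.8,6.9,-0.089,0.607,0.278,9.3]]]'
python3 - <<'E'
from h import *
print(get_obs()['eef_pos'],camera_params('wrist'),rk(0,0,.25)); snap('wrist','w1')
E
```

```text
time: 2.1
eef_pos: [0.4434, -0.2381, 0.3011]
tool_rot: [3.14, -0.614, -0.035]
force: [0.7, 0.0, -0.4]
gripper_width: 0.0932
[ 0.44340289 -0.23810832  0.30111429] {'fx': 379.49251105667446, 'fy': 379.49251105667446, 'cx': 319.26571379581037, 'cy': 241.54254534049872, 'rvec': array([ 1.98829056, -2.06089255,  0.37836195]), 'tvec': array([-0.22051521,  0.55175967,  0.31397088])} [ 0.47268473 -0.19474574  0.29478801]
```

View pics/w1.png

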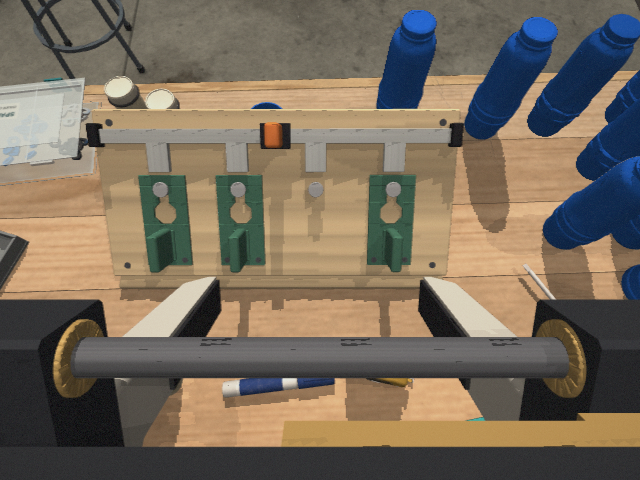

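The wrist view shows three green brackets (166,220), (240,220) and (392,220), the bare stud_1 at (316,190), and the orange knob at (275,135) on the bar at the top. The choice is confirmed. Now I measure them in the rack frame.

```bash
python3 - <<'E'
from h import *
for p in((161,189),(238,189),(316,189),(394,189)): q=pt('w1',*p,1);print(q.round(4),inrk(q).round(4))
im=cv2.imread('pics/w1.png');h=cv2.cvtColor(im,cv2.COLOR_BGR2HSV); C=inrk(cloud('w1'))
m=(h[...,0]>3)&(h[...,0]<14)&(h[...,1]>180)&(h[...,2]>100); m[160:]=0
P=C[m];print('knob',m.sum(),P.min(0),P.max(0)); T=P[P[:,2]>np.percentile(P[:,2],50)-.0]; print('top',T.mean(0),T.min(0),T.max(0))
g=(h[...,0]>60)&(h[...,0]<90)&(h[...,1]>100); g[280:]=0;
for b in(.135,.045,-.135):
    k=g&(abs(C[...,1]-b)<.035)&(C[...,2]>.044)&(C[...,2]<.06); print('webtop',k.sum(),C[k].mean(0).round(4),C[k].min(0).round(4),C[k].max(0).round(4))
k=(C[...,2]<.01)&(C[...,2]>-.01)&(abs(C[...,0])<.07)&(abs(C[...,1])<.19)&~g
A=C[k];c=np.linalg.lstsq(np.c_[A[:,:2],np.ones(len(A))],A[:,2],rcond=None)[0];print('face',c)
E
```

```text
[ 0.6145 -0.06    0.1025] [0.0022 0.1393 0.0137]
[ 0.6118 -0.1486  0.1016] [0.0018 0.0507 0.0129]
[ 0.6086 -0.2387  0.1014] [ 0.0016 -0.0394  0.0128]
[ 0.6053 -0.3288  0.1015] [ 0.0014 -0.1295  0.0131]
knob 325 [ 0.04975383 -0.04311841  0.02880998] [0.07233427 0.01370914 0.45308443]
top [0.06129709 0.00429929 0.05726554] [ 0.04975383 -0.04311841  0.04644948] [0.07174937 0.01288924 0.45308443]
webtop 4 [-0.0721  0.1353  0.045 ] [-0.0785  0.1345  0.0442] [-0.067   0.1363  0.0465]
webtop 1 [-0.0789  0.0456  0.0484] [-0.0789  0.0456  0.0484] [-0.0789  0.0456  0.0484]
webtop 1 [-0.0604 -0.1296  0.0503] [-0.0604 -0.1296  0.0503] [-0.0604 -0.1296  0.0503]
face [-0.00157976  0.00330104  0.00244166]
```

```bash
python3 - <<'E'
from h import *
o=get_obs();print(o['eef_pos'],o['joint_vel'].round(3));rel(rk(.061,0,.13),Rrack)
E
```

```text
[ 0.44616361 -0.23225214  0.30026681] [-0.12   0.048 -0.051  0.019  0.126 -0.202]
rel [ 7.78 -3.79 13.95] [-0.003 -0.006  0.001] |w|deg 0.4
```

```bash
python3 -m inch '[[[2,-1,3,0,0,0,6],[4,-2,6,0,0,0,6],[6,-3,9,0,0,0,6],[7,-3.5,10,0,0,0,6],[7,-3.5,10,0,0,0,6],[7,-3.5,10,0,0,0,6],[7,-3.5,10,0,0,0,6],[7,-3.5,10,0,0,0,6],[7,-3.5,10,0,0,0,6],[7,-3.5,10,0,0,0,6]]]'
python3 - <<'E'
from h import *
o=get_obs();print(o['joint_vel'].round(3)); snap('wrist','w2');rel(rk(.061,0,.13),Rrack)
im=cv2.imread('pics/w2.png');h=cv2.cvtColor(im,cv2.COLOR_BGR2HSV); C=inrk(cloud('w2'))
m=(h[...,0]>3)&(h[...,0]<14)&(h[...,1]>180)&(h[...,2]>100); m&=(abs(C[...,0]-.06)<.02)&(abs(C[...,1])<.03)
P=C[m];print('knob',m.sum(),P.min(0),P.max(0)); T=P[P[:,2]>np.percentile(P[:,2],80)-.003]; print('top',T.mean(0),T.min(0),T.max(0))
E
```

```text
time: 3.15
eef_pos: [0.5586, -0.2089, 0.2599]
tool_rot: [3.14, -0.612, -0.033]
force: [-0.6, 0.3, -0.0]
gripper_width: 0.0601
[ 0.004  0.002 -0.001  0.002 -0.    -0.   ]
rel [ 1.03 -1.13  4.17] [ 0.002 -0.001  0.   ] |w|deg 0.1
knob 515 [ 0.04990525 -0.00162972  0.01813252] [0.07428784 0.01355815 0.04875553]
top [0.06103863 0.00603956 0.04650759] [ 0.04990525 -0.00162972  0.04418028] [0.07260268 0.01348393 0.04875553]
```

View pics/w2.png

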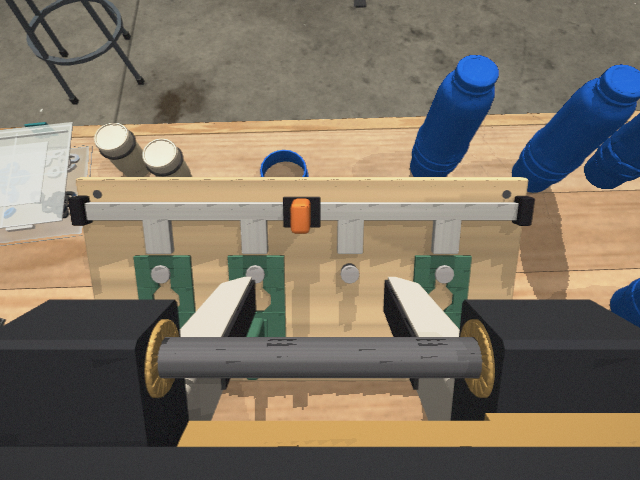

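```bash
sed -i 's/F=np.array.*; RZ/F=np.array([.616,-.195,.091]); RZ/' h.py
python3 -m inch '[[[1,-1.6,2,0,0,0,6],[1,-1.6,4,0,0,0,6],[1,-1.6,6,0,0,0,6],[1,-1.6,8,0,0,0,6],[1,-1.6,9.5,0,0,0,6],[1,-1.6,11,0,0,0,6],[1,-1.6,12,0,0,0,6],[1,-1.6,12.6,0,0,0,6],[1,-1.6,12.6,0,0,0,6],[1,-1.6,12.6,0,0,0,6]]]'
python3 -m inch '[[[0,0,0,0,0,0,4],[0,0,0,0,0,0,3],[0,0,0,0,0,0,2],[0,0,0,0,0,0,1],[0,0,0,0,0,0,1],[0,0,0,0,0,0,1],[0,0,0,0,0,0,1],[0,0,0,0,0,0,1],[0,0,0,0,0,0,1],[0,0,0,0,0,0,1]]]'
python3 -c "
from h import *
print(inrk(get_obs()['eef_pos']))"
```

```text
time: 4.2
eef_pos: [0.6399, -0.1955, 0.1626]
tool_rot: [3.14, -0.612, -0.033]
force: [0.2, -0.1, 0.1]
gripper_width: 0.0599
time: 5.2
eef_pos: [0.6399, -0.1954, 0.162]
tool_rot: [3.14, -0.611, -0.033]
force: [-0.4, -1.4, 0.4]
gripper_width: 0.01
[0.06032351 0.000369   0.04447377]
```

Width 10 mm against a 16 mm knob means the fingers missed it. Look.

```bash
python3 - <<'E'
from h import *
a,_,_=snap('side','s2'); b,_,_=snap('wrist','w3')
a=cv2.resize(a[170:320,320:520],(800,600),interpolation=cv2.INTER_CUBIC)
cv2.imwrite('pics/c2.png',cv2.hconcat([a[:, :][::1,::1],]) )
cv2.imwrite('pics/c2.png',cv2.hconcat([cv2.resize(a,(400,300)),cv2.resize(b,(400,300))]))
E
```

```text
(no output)
```

View pics/c2.png

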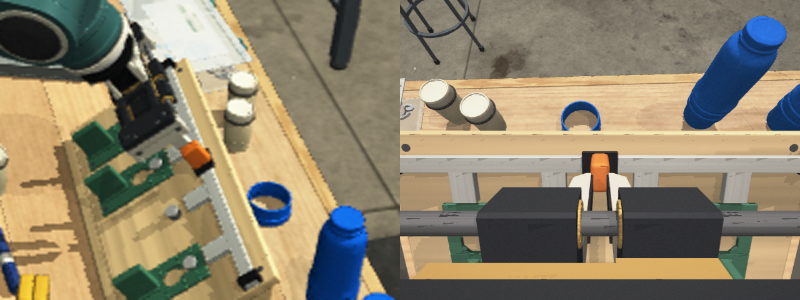

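```bash
python3 - <<'E'
from h import *
p=camera_params('wrist'); M=cv2.Rodrigues(p['rvec'])[0]
o=get_obs(); cp=-M.T@p['tvec']; Rt=R.from_euler('xyz',o['tool_rot'])
print('cam in tool',Rt.inv().apply(cp-o['eef_pos']).round(4),'cam axes in tool\n',(Rt.inv().as_matrix()@M.T).round(3))
for fn in('w3','s2','w2'):
    im=cv2.imread(f'pics/{fn}.png');h=cv2.cvtColor(im,cv2.COLOR_BGR2HSV);W=cloud(fn);C=inrk(W)
    m=(h[...,0]>3)&(h[...,0]<14)&(h[...,1]>180)&(h[...,2]>80)&(abs(C[...,0]-.06)<.04)&(abs(C[...,1])<.06)
    P=C[m];print(fn,m.sum());
    for q in(5,25,50,75,95):print(np.percentile(P,q,axis=0).round(4))
im=cv2.imread('pics/w3.png');cv2.imwrite('pics/c3.png',cv2.resize(im[220:400,260:400],None,fx=4,fy=3.3,interpolation=cv2.INTER_CUBIC))
C=inrk(cloud('w3')); print('col 320'); 
for v in range(240,400,10): print(v,[C[v,u].round(3).tolist() for u in(285,320,345)])
E
```

```text
cam in tool [ 0.0695 -0.0009 -0.1817] cam axes in tool
 [[-0.001 -0.969 -0.247]
 [ 1.    -0.001 -0.002]
 [ 0.002 -0.247  0.969]]
w3 1043
[ 0.0512 -0.0048  0.0294]
[ 0.0567 -0.0017  0.045 ]
[0.0635 0.0013 0.0456]
[0.0685 0.0049 0.0462]
[0.0727 0.008  0.0469]
s2 115
[ 0.0495 -0.0122  0.016 ]
[ 0.0545 -0.0091  0.0251]
[ 0.06   -0.0073  0.0343]
[ 0.0659 -0.0047  0.0439]
[0.0707 0.0028 0.0467]
w2 515
[ 0.0506 -0.0053  0.0323]
[ 0.0558 -0.0028  0.0446]
[0.0618 0.0013 0.0455]
[0.0674 0.0053 0.0461]
[0.0732 0.0081 0.0469]
col 320
240 [[0.073, 0.023, -0.0], [0.073, 0.001, 0.0], [0.073, -0.014, 0.001]]
250 [[0.069, 0.022, 0.008], [0.074, 0.001, 0.025], [0.07, -0.013, 0.013]]
260 [[0.063, 0.022, 0.009], [0.074, 0.001, 0.043], [0.064, -0.013, 0.013]]
270 [[0.057, 0.022, 0.01], [0.069, 0.001, 0.046], [0.058, -0.013, 0.013]]
280 [[0.047, 0.023, -0.0], [0.064, 0.001, 0.045], [0.071, -0.01, 0.066]]
290 [[0.071, 0.016, 0.076], [0.059, 0.001, 0.047], [0.071, -0.009, 0.078]]
300 [[0.098, 0.009, 0.151], [0.053, 0.001, 0.046], [0.071, -0.008, 0.088]]
310 [[0.097, 0.009, 0.155], [0.027, 0.001, 0.001], [0.071, -0.008, 0.097]]
320 [[0.097, 0.008, 0.159], [0.02, 0.001, -0.0], [0.071, -0.007, 0.105]]
330 [[0.096, 0.008, 0.161], [0.013, 0.001, 0.002], [0.071, -0.007, 0.113]]
340 [[0.095, 0.008, 0.163], [0.093, 0.001, 0.159], [0.093, -0.003, 0.159]]
350 [[0.093, 0.008, 0.164], [0.092, 0.001, 0.161], [0.091, -0.003, 0.161]]
360 [[0.093, 0.008, 0.166], [0.09, 0.001, 0.162], [0.09, -0.003, 0.162]]
370 [[0.09, 0.008, 0.165], [0.088, 0.001, 0.162], [0.088, -0.003, 0.162]]
380 [[0.089, 0.008, 0.166], [-0.025, 0.001, -0.001], [0.071, -0.005, 0.141]]
390 [[0.086, 0.008, 0.165], [-0.033, 0.001, -0.0], [0.069, -0.005, 0.141]]
```

View pics/c3.png

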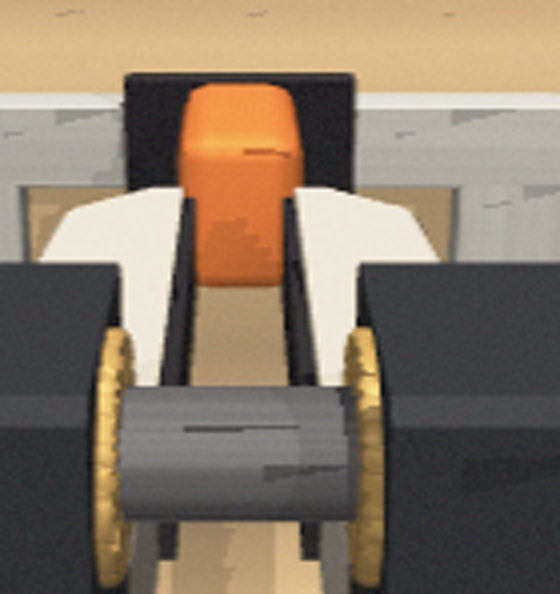

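The fingers do straddle the knob, with the pads against its sides. I'll close fully and slide left.

```bash
python3 -m inch '[[[0,0,0,0,0,0,0],[0,0,0,0,0,0,0],[0,-0.5,0,0,0,0,0],[0,-1.2,0,0,0,0,0],[0,-1.9,0,0,0,0,0],[0,-2.6,0,0,0,0,0],[0,-3.3,0,0,0,0,0],[0,-4,0,0,0,0,0],[0,-4.4,0,0,0,0,0],[0,-4.4,0,0,0,0,0]]]'
python3 - <<'E'
from h import *
snap('wrist','w4');print(inrk(get_obs()['eef_pos']))
im=cv2.imread('pics/w4.png');h=cv2.cvtColor(im,cv2.COLOR_BGR2HSV);C=inrk(cloud('w4'))
m=(h[...,0]>3)&(h[...,0]<14)&(h[...,1]>180)&(h[...,2]>80)&(abs(C[...,0]-.06)<.04)&(abs(C[...,1])<.09)
P=C[m];print(m.sum(),np.percentile(P,[5,50,95],axis=0))
E
```

```text
time: 6.3
eef_pos: [0.6415, -0.1508, 0.1621]
tool_rot: [3.14, -0.612, -0.032]
force: [-0.4, 0.2, -0.4]
gripper_width: 0.0004
[0.06039981 0.04471309 0.04444978]
1354 [[ 0.05469214 -0.00429621  0.01951031]
 [ 0.06438785  0.00460443  0.04506599]
 [ 0.07306987  0.00947556  0.04662727]]
```

```bash
python3 - <<'E'
from h import *
C=cloud('w4'); o=get_obs(); Rt=R.from_euler('xyz',o['tool_rot']); T=Rt.inv().apply((C-o['eef_pos']).reshape(-1,3)).reshape(480,640,3)
im=cv2.imread('pics/w4.png')
for v in range(250,345,6): print(v,[(T[v,u]*1000).round(0).astype(int).tolist() for u in(305,312,319,326)])
cv2.imwrite('pics/c4.png',cv2.resize(im[220:400,240:440],None,fx=3,fy=3,interpolation=cv2.INTER_CUBIC))
s=snap('side','s3')[0]; cv2.imwrite('pics/c5.png',cv2.resize(s[190:290,340:470],None,fx=5,fy=5,interpolation=cv2.INTER_CUBIC))
E
```

```text
250 [[8, -10, 38], [8, -6, 37], [8, -2, 39], [8, 2, 37]]
256 [[6, -10, 34], [5, -6, 35], [6, -2, 34], [5, 2, 35]]
262 [[2, -10, 35], [2, -6, 35], [2, -2, 35], [2, 2, 35]]
268 [[-2, -10, 34], [-2, -6, 34], [-2, -2, 34], [-2, 2, 36]]
274 [[-6, -10, 34], [-6, -6, 35], [-6, -2, 34], [-6, 2, 34]]
280 [[11, -8, -21], [11, -5, -22], [-10, -2, 36], [10, 1, -20]]
286 [[10, -8, -27], [11, -5, -28], [-13, -2, 34], [10, 1, -28]]
292 [[10, -7, -34], [11, -5, -36], [-17, -2, 34], [11, 1, -35]]
298 [[10, -7, -41], [11, -4, -42], [-22, -2, 36], [11, 1, -41]]
304 [[37, -4, -107], [10, -4, -46], [-25, -2, 35], [11, 1, -47]]
310 [[37, -4, -111], [11, -4, -53], [-29, -2, 34], [10, 1, -52]]
316 [[37, -4, -113], [10, -4, -57], [-33, -2, 35], [10, 1, -57]]
322 [[37, -4, -115], [36, -3, -113], [-38, -2, 35], [35, 0, -112]]
328 [[37, -4, -118], [35, -3, -115], [-44, -2, 40], [36, 0, -116]]
334 [[38, -4, -122], [36, -3, -118], [-48, -2, 38], [35, 0, -117]]
340 [[37, -4, -123], [35, -3, -118], [32, -1, -113], [34, 0, -118]]
```

View pics/c5.png

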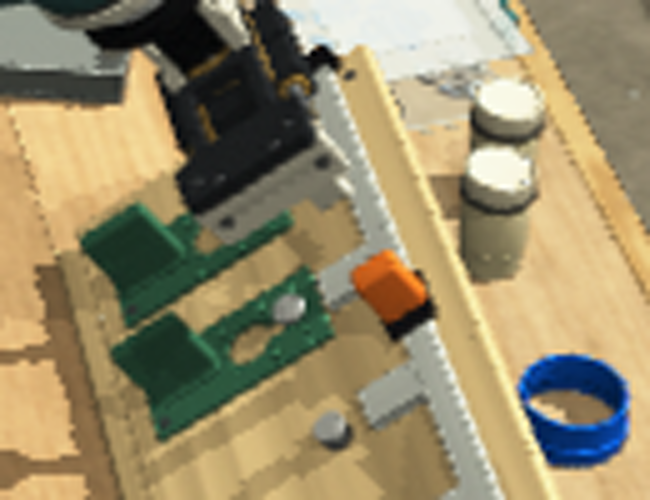

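```bash
python3 - <<'E'
from h import *
C=cloud('s3'); o=get_obs(); Rt=R.from_euler('xyz',o['tool_rot']); T=Rt.inv().apply((C-o['eef_pos']).reshape(-1,3)).reshape(480,640,3)*1000
im=cv2.imread('pics/s3.png')
m=(abs(T[...,1])<45)&(abs(T[...,0])<14)&(T[...,2]>-70)&(T[...,2]<60)
v,u=np.where(m)
for z0 in range(-70,40,6):
    k=m&(T[...,2]>=z0)&(T[...,2]<z0+6)
    if k.sum(): print(z0,k.sum(),T[k].mean(0).round(),im[k].mean(0).round(),np.argwhere(k).mean(0).round())
E
```

```text
-46 2 [  3.  20. -42.] [ 97. 114. 117.] [227. 404.]
-40 9 [  0.  17. -36.] [102. 120. 123.] [228. 404.]
-34 12 [  2.  14. -31.] [116. 134. 138.] [228. 406.]
-28 11 [  4.  12. -26.] [132. 151. 154.] [228. 407.]
-22 3 [  7.   5. -20.] [140. 165. 171.] [227. 409.]
-4 10 [-1. 42. -1.] [ 48. 111. 200.] [242. 414.]
2 4 [ 4. 39.  3.] [ 37. 103. 205.] [242. 416.]
8 1 [13. 43.  8.] [126. 173. 220.] [242. 420.]
14 1 [12. 40. 16.] [135. 198. 238.] [243. 421.]
26 16 [ 3. -8. 30.] [136. 153. 158.] [236. 416.]
32 69 [  0. -15.  35.] [150. 167. 169.] [236. 415.]
38 37 [  5. -13.  41.] [128. 170. 187.] [237. 418.]
```

View pics/c4.png

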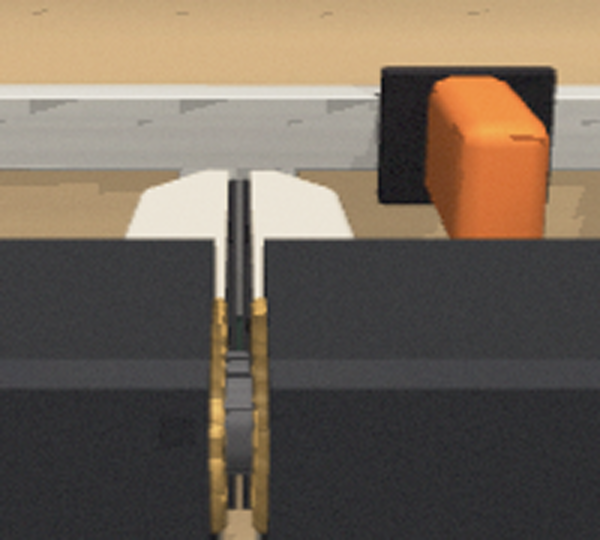

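Both cameras agree that the fingertips sit about 19 mm behind the reported TCP, not 22 mm ahead, so the fingers passed over the knob. I'll use this measured offset of 41 mm from now on.

```bash
python3 -m inch '[[[0,1.5,0,0,0,0,5],[0,3,0,0,0,0,5],[0,4.3,0,0,0,0,5],[0,4.3,0,0,0,0,5],[0,4.3,1,0,0,0,5],[0,4.3,2,0,0,0,5],[0,4.3,3,0,0,0,5],[0,4.3,4,0,0,0,5],[0,4.3,4,0,0,0,5],[0,4.3,4,0,0,0,5]]]'
python3 -m inch '[[[0,0,0,0,0,0,1],[0,0,0,0,0,0,1],[0,0,0,0,0,0,1],[0,0,0,0,0,0,1],[0,0,0,0,0,0,1],[0,0,0,0,0,0,1],[0,0,0,0,0,0,1],[0,0,0,0,0,0,1],[0,0,0,0,0,0,1],[0,0,0,0,0,0,1]]]'
python3 -c "
from h import *
print(inrk(get_obs()['eef_pos']))"
```

```text
time: 7.4
eef_pos: [0.663, -0.1949, 0.1288]
tool_rot: [3.14, -0.611, -0.033]
force: [0.0, -0.9, 0.7]
gripper_width: 0.05
time: 8.4
eef_pos: [0.6629, -0.1953, 0.1295]
tool_rot: [3.14, -0.612, -0.033]
force: [-4.8, -0.4, 4.6]
gripper_width: 0.0157
[0.06046183 0.00123502 0.00463246]
```

Gripped, at 15.7 mm. Now slide left.

```bash
python3 -m inch '[[[0,-0.6,0,0,0,0,1],[0,-1.2,0,0,0,0,1],[0,-1.8,0,0,0,0,1],[0,-2.4,0,0,0,0,1],[0,-3,0,0,0,0,1],[0,-3.6,0,0,0,0,1],[0,-4.2,0,0,0,0,1],[0,-4.5,0,0,0,0,1],[0,-4.7,0,0,0,0,1],[0,-4.7,0,0,0,0,1]]]'
python3 -c "
from h import *
print(inrk(get_obs()['eef_pos']))"
python3 -m inch '[[[0,0,0,0,0,0,1],[0,0,0,0,0,0,1],[0,0,0,0,0,0,1],[0,0,0,0,0,0,5],[0,0,0,0,0,0,5],[0,0,0,0,0,0,5],[0,0,-2,0,0,0,5],[0,0,-4,0,0,0,5],[0,0,-5,0,0,0,5],[0,0,-5,0,0,0,5]]]'
python3 - <<'E'
from h import *
snap('wrist','w5');print(inrk(get_obs()['eef_pos']))
im=cv2.imread('pics/w5.png');h=cv2.cvtColor(im,cv2.COLOR_BGR2HSV);C=inrk(cloud('w5'))
m=(h[...,0]>3)&(h[...,0]<14)&(h[...,1]>180)&(h[...,2]>80)&(abs(C[...,0]-.06)<.04)&(abs(C[...,1])<.09)
P=C[m];print(m.sum(),np.percentile(P,[5,50,95],axis=0))
E
```

```text
time: 9.4
eef_pos: [0.6644, -0.1513, 0.1295]
tool_rot: [3.134, -0.612, -0.032]
force: [-2.2, -28.6, -0.6]
gripper_width: 0.016
[0.06054622 0.04525513 0.00461306]
time: 10.4
eef_pos: [0.6359, -0.1472, 0.1717]
tool_rot: [3.14, -0.614, -0.032]
force: [-0.4, -0.2, 0.3]
gripper_width: 0.0497
[0.06061361 0.04848326 0.05459518]
1307 [[0.05150983 0.03979639 0.0222361 ]
 [0.06396899 0.04669132 0.04527801]
 [0.07369963 0.05328132 0.04668491]]
```

Lock is open: the force hit 28 N at the stop, and the knob moved 45 mm. Now bracket_3.

```bash
python3 -m inch '[[[-3,-2,-0.5,0,0,0,5],[-6.5,-4.4,-0.5,0,0,0,5],[-10,-6.8,-0.5,0,0,0,5],[-12.75,-8.7,-0.5,0,0,0,5],[-12.75,-8.7,-0.5,0,0,0,5],[-12.75,-8.7,1,0,0,0,5],[-12.75,-8.7,2.5,0,0,0,5],[-12.75,-8.7,4,0,0,0,5],[-12.75,-8.7,5.4,0,0,0,5],[-12.75,-8.7,5.4,0,0,0,5]]]'
python3 -m inch '[[[0,0,0,0,0,0,0.5],[0,0,0,0,0,0,0.5],[0,0,0,0,0,0,0.5],[0,0,0,0,0,0,0.5],[0,0,0,0,0,0,0.5],[0,0,0,0,0,0,0.5],[0,0,0,0,0,0,0.5],[0,0,0,0,0,0,0.5],[0,0,0,0,0,0,0.5],[0,0,0,0,0,0,0.5]]]'
python3 - <<'E'
from h import *
print(inrk(get_obs()['eef_pos'])); im=snap('wrist','w6')[0]; s=snap('side','s6')[0]
cv2.imwrite('pics/c6.png',cv2.hconcat([cv2.resize(im,(400,300)),cv2.resize(s[165:315,300:500],(400,300))]))
E
```

```text
time: 11.45
eef_pos: [0.5654, -0.058, 0.0504]
tool_rot: [3.141, -0.608, -0.033]
force: [-0.1, -0.3, 0.3]
gripper_width: 0.0499
time: 12.45
eef_pos: [0.5654, -0.058, 0.053]
tool_rot: [3.14, -0.612, -0.033]
force: [-6.4, -0.5, 4.5]
gripper_width: 0.0117
[-0.06694245  0.13525264  0.00048448]
```

View pics/c6.png

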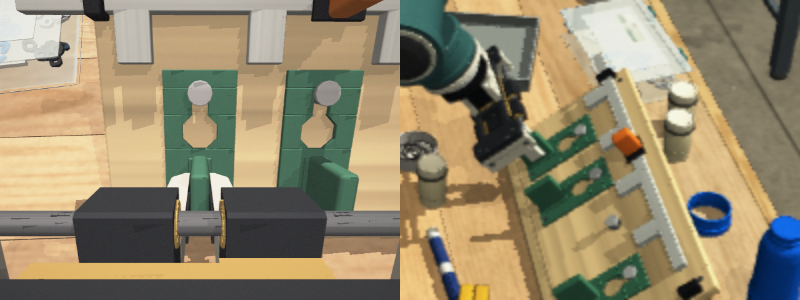

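The web is gripped (11.7 mm), and the teeth are clear of the bracket. Slide up and lift off.

```bash
python3 -m inch '[[[0.5,0,0,0,0,0,0.5],[1,0,0,0,0,0,0.5],[1.5,0,0,0,0,0,0.5],[2,0,0,0,0,0,0.5],[2.4,0,0,0,0,0,0.5],[2.8,0,0,0,0,0,0.5],[2.8,0,0,0,0,0,0.5],[2.8,0,0,0,0,0,0.5],[2.8,0,-0.5,0,0,0,0.5],[2.8,0,-0.8,0,0,0,0.5]]]'
python3 -m inch '[[[0,0,-0.7,0,0,0,0.5],[0,0,-1.4,0,0,0,0.5],[0,0,-2.4,0,0,0,0.5],[0,0,-4,0,0,0,0.5],[0,0,-6,0,0,0,0.5],[0,0,-9,0,0,0,0.5],[0,0,-12,0,0,0,0.5],[0,0,-12,0,0,0,0.5],[0,0,-12,0,0,0,0.5],[0,0,-12,0,0,0,0.5]]]'
python3 - <<'E'
from h import *
print(inrk(get_obs()['eef_pos'])); im=snap('wrist','w7')[0]; s=snap('side','s7')[0]
cv2.imwrite('pics/c7.png',cv2.hconcat([cv2.resize(im,(400,300)),cv2.resize(s[125:275,240:440],(400,300))]))
# tray rim
C=cloud('s7');Q=C.reshape(-1,3);I=s.reshape(-1,3).astype(int)
m=(I.max(1)-I.min(1)<25)&(I.max(1)<200)&(Q[:,2]>.012)&(Q[:,2]<.032)&(abs(Q[:,0]-.48)<.2)&(abs(Q[:,1]-.28)<.13)
pts=Q[m][:,:2].astype(np.float32);print(m.sum(),cv2.minAreaRect(pts))
E
```

```text
time: 13.55
eef_pos: [0.5834, -0.0585, 0.0755]
tool_rot: [3.14, -0.611, -0.033]
force: [1.0, -0.5, -1.5]
gripper_width: 0.012
time: 14.55
eef_pos: [0.5147, -0.056, 0.1724]
tool_rot: [3.14, -0.61, -0.033]
force: [-0.4, 0.5, -1.3]
gripper_width: 0.0119
[-0.04003394  0.13553023  0.12738046]
405 ((0.48290061950683594, 0.2784935235977173), (0.1799098402261734, 0.2924879789352417), 72.84276580810547)
```

View pics/c7.png

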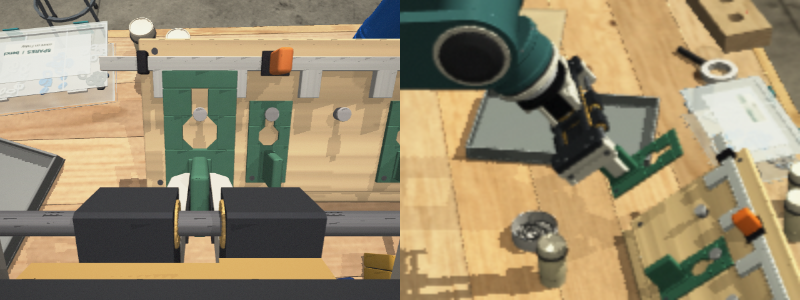

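Bracket_3 is free and held level in the jaws. The tray is centred at about (0.483, 0.279), yaw about -17.5°. I'll compute the placing moves.

```bash
cat >> h.py <<'E'
def tray(fn='side'):
    s=snap(fn,'tr')[0]; Q=cloud('tr').reshape(-1,3); I=s.reshape(-1,3).astype(int)
    m=(I.max(1)-I.min(1)<25)&(I.max(1)<200)&(Q[:,2]>.012)&(Q[:,2]<.032)&(abs(Q[:,0]-.48)<.22)&(abs(Q[:,1]-.28)<.16)
    (c,wh,a)=cv2.minAreaRect(Q[m][:,:2].astype(np.float32)); a=a+90 if wh[1]>wh[0] else a
    a=(a+90)%180-90; print('tray',m.sum(),np.round(c,4),np.round(wh,3),round(a,1)); return np.array(c),np.radians(a)
def slot(c,a,x,y,z):
    q=R.from_euler('z',a).apply([x-.029,y,0]); rel([c[0]+q[0],c[1]+q[1],z],R.from_euler('xyz',[np.pi,0,a]))
E
python3 -c "
from h import *
c=np.array([.483,.279]);a=np.radians(-17.5)
slot(c,a,.068,.037,.12);slot(c,a,.068,.037,.006)"
```

```text
rel [ -2.58 -35.9    4.51] [-0.082 -0.606  0.264] |w|deg 38.1
rel [ -9.11 -35.91  13.85] [-0.082 -0.606  0.264] |w|deg 38.1
```

```bash
python3 -m inch '[[[0,-4,0,0,-0.06,0.03,0.5],[0,-8.5,0.5,-0.02,-0.14,0.06,0.5],[-0.5,-13,1,-0.03,-0.22,0.1,0.5],[-1,-17.5,2,-0.04,-0.3,0.13,0.5],[-1.5,-22,2.5,-0.05,-0.38,0.16,0.5],[-2,-26.5,3,-0.06,-0.45,0.2,0.5],[-2.3,-31,3.8,-0.07,-0.53,0.23,0.5],[-2.6,-34,4.3,-0.08,-0.58,0.25,0.5],[-2.6,-35.9,4.5,-0.082,-0.606,0.264,0.5],[-2.6,-35.9,4.5,-0.082,-0.606,0.264,0.5]]]'
python3 -m inch '[[[0,0,0,0,0,0,0.5],[0,0,0,0,0,0,0.5],[0,0,0,0,0,0,0.5],[0,0,0,0,0,0,0.5],[0,0,0,0,0,0,0.5],[0,0,0,0,0,0,0.5],[0,0,0,0,0,0,0.5],[0,0,0,0,0,0,0.5],[0,0,0,0,0,0,0.5],[0,0,0,0,0,0,0.5]]]'
python3 - <<'E'
from h import *
im=snap('wrist','w8')[0]
s=snap('side','s8')[0]
cv2.imwrite('pics/c8.png',cv2.hconcat([cv2.resize(im,(400,300)),cv2.resize(s[105:255,220:420],(400,300))]))
for n in('w8','s8'):
    Q=cloud(n).reshape(-1,3);I=cv2.imread(f'pics/{n}.png').reshape(-1,3).astype(int)
    m=(I.max(1)-I.min(1)<25)&(I.max(1)<200)&(Q[:,2]>.012)&(Q[:,2]<.032)&(abs(Q[:,0]-.48)<.22)&(abs(Q[:,1]-.28)<.16);print(n,m.sum(),cv2.minAreaRect(Q[m][:,:2].astype(np.float32)))
c=np.array([.483,.279]);a=np.radians(-17.5)
slot(c,a,.068,.037,.006)
E
```

```text
time: 15.65
eef_pos: [0.5314, 0.3043, 0.1188]
tool_rot: [3.14, 0.002, -0.304]
force: [0.1, 0.4, -0.7]
gripper_width: 0.0121
time: 16.65
eef_pos: [0.5314, 0.3025, 0.1213]
tool_rot: [-3.141, -0.002, -0.306]
force: [0.2, 0.1, -1.1]
gripper_width: 0.0119
w8 5738 ((0.546417772769928, 0.263527512550354), (0.1696336269378662, 0.16169647872447968), 71.57288360595703)
s8 751 ((0.4835226833820343, 0.27888256311416626), (0.18716855347156525, 0.2904326915740967), 71.30501556396484)
rel [-0.03  0.   11.53] [-0.    -0.002 -0.   ] |w|deg 0.1
```

View pics/c8.png

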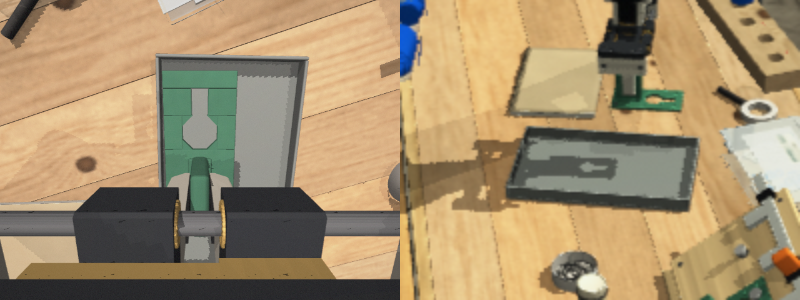

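Hover is aligned with the tray. The wrist camera puts the tray about 4 mm further in +y, so I include a small correction and set the bracket down.

```bash
python3 -m inch '[[[0,-0.3,3,0,0,0,0.5],[0,-0.3,6,0,0,0,0.5],[0,-0.3,8,0,0,0,0.5],[0,-0.3,9.5,0,0,0,0.5],[0,-0.3,10.3,0,0,0,0.5],[0,-0.3,10.8,0,0,0,0.5],[0,-0.3,11.2,0,0,0,0.5],[0,-0.3,11.5,0,0,0,0.5],[0,-0.3,11.5,0,0,0,0.5],[0,-0.3,11.5,0,0,0,0.5]]]'
python3 -m inch '[[[0,0,0,0,0,0,2],[0,0,0,0,0,0,3],[0,0,0,0,0,0,3],[0,0,-2,0,0,0,3],[0,0,-5,0,0,0,3],[0,0,-9,0,0,0,3],[0,0,-13,0,0,0,3],[0,0,-13,0,0,0,3],[0,0,-13,0,0,0,3],[0,0,-13,0,0,0,3]]]'
python3 - <<'E'
from h import *
s=snap('side','s9')[0]; C=cloud('s9'); h=cv2.cvtColor(s,cv2.COLOR_BGR2HSV)
g=(h[...,0]>60)&(h[...,0]<90)&(h[...,1]>80)&(abs(C[...,0]-.5)<.2)&(abs(C[...,1]-.28)<.15)
for lo,hi in((0,.02),(.04,.06),(.06,.2)):
    k=g&(C[...,2]>lo)&(C[...,2]<hi); print(lo,k.sum(),C[k].mean(0) if k.any() else '', cv2.minAreaRect(C[k][:,:2].astype(np.float32)) if k.sum()>5 else '')
rel(rk(-.067,.0455,.09),Rrack)
E
```

```text
time: 17.75
eef_pos: [0.5327, 0.3054, 0.0068]
tool_rot: [-3.141, -0.002, -0.306]
force: [0.1, -0.5, -1.3]
gripper_width: 0.012
time: 18.75
eef_pos: [0.5318, 0.3051, 0.135]
tool_rot: [3.141, -0.001, -0.306]
force: [-0.3, 0.6, -0.4]
gripper_width: 0.03
0 258 [0.55844018 0.29045487 0.009989  ] ((0.5588628053665161, 0.30488017201423645), (0.0910230427980423, 0.1098949983716011), 74.07766723632812)
0.04 70 [0.53071955 0.29999103 0.04870449] ((0.5303794741630554, 0.3007465600967407), (0.022599685937166214, 0.04098505154252052), 69.0427474975586)
0.06 0  
rel [11.6  43.64  0.9 ] [ 0.084  0.607 -0.264] |w|deg 38.2
```

```bash
python3 -m inch '[[[0.5,4,-2,0.01,0.06,-0.02,5],[1.5,9,-2,0.02,0.13,-0.05,5],[3,14,-2,0.03,0.2,-0.08,5],[4.5,19,-2,0.04,0.28,-0.11,5],[6,24,-2,0.05,0.35,-0.14,5],[7.5,29,-1.5,0.06,0.42,-0.18,5],[9,34,-1,0.07,0.49,-0.21,5],[10.3,38.5,0,0.08,0.55,-0.24,5],[11.6,42,0.9,0.084,0.607,-0.264,5],[11.6,43.6,0.9,0.084,0.607,-0.264,5]]]'
python3 -m inch '[[[0,0,0,0,0,0,5],[0,0,0,0,0,0,5],[0,0,0,0,0,0,5],[0,0,0,0,0,0,5],[0,0,0,0,0,0,5],[0,0,0,0,0,0,5],[0,0,0,0,0,0,5],[0,0,0,0,0,0,5],[0,0,0,0,0,0,5],[0,0,0,0,0,0,5]]]'
python3 -c "
from h import *
rel(rk(-.067,.0455,.0),Rrack);snap('wrist','wa')
for p in((161,189),):pass
"
```

```text
time: 19.8
eef_pos: [0.51, -0.1478, 0.1245]
tool_rot: [-3.141, -0.613, -0.035]
force: [0.7, 0.2, 0.3]
gripper_width: 0.0501
time: 20.8
eef_pos: [0.5117, -0.1454, 0.1274]
tool_rot: [-3.141, -0.613, -0.033]
force: [0.2, -0.1, -0.2]
gripper_width: 0.0498
rel [-0.13  0.07  9.06] [-0.001 -0.002 -0.   ] |w|deg 0.1
```

```bash
python3 -m inch '[[[0,0,2,0,0,0,5],[0,0,4,0,0,0,5],[0,0,6,0,0,0,5],[0,0,7.5,0,0,0,5],[0,0,8.5,0,0,0,5],[0,0,9,0,0,0,5],[0,0,9,0,0,0,5],[0,0,9,0,0,0,3],[0,0,9,0,0,0,1],[0,0,9,0,0,0,0.5]]]'
python3 -m inch '[[[0,0,0,0,0,0,0.5],[0,0,0,0,0,0,0.5],[0,0,0,0,0,0,0.5],[0,0,0,0,0,0,0.5],[0.7,0,0,0,0,0,0.5],[1.4,0,0,0,0,0,0.5],[2.1,0,0,0,0,0,0.5],[2.8,0,0,0,0,0,0.5],[2.8,0,0,0,0,0,0.5],[2.8,0,0,0,0,0,0.5]]]'
python3 -m inch '[[[0,0,-0.5,0,0,0,0.5],[0,0,-1,0,0,0,0.5],[0,0,-1.6,0,0,0,0.5],[0,0,-2.5,0,0,0,0.5],[0,0,-4,0,0,0,0.5],[0,0,-6,0,0,0,0.5],[0,0,-9,0,0,0,0.5],[0,0,-12,0,0,0,0.5],[0,0,-12,0,0,0,0.5],[0,0,-12,0,0,0,0.5]]]'
python3 - <<'E'
from h import *
print(inrk(get_obs()['eef_pos']))
c,a=tray(); a=np.radians(-17.5)
slot(c,a,.068,-.037,.12)
E
```

```text
time: 21.85
eef_pos: [0.5635, -0.1472, 0.0545]
tool_rot: [-3.141, -0.614, -0.033]
force: [0.3, 1.4, -0.2]
gripper_width: 0.0305
time: 22.85
eef_pos: [0.5863, -0.1477, 0.0698]
tool_rot: [-3.141, -0.613, -0.033]
force: [-0.0, 0.5, 0.0]
gripper_width: 0.0112
time: 23.85
eef_pos: [0.5172, -0.1458, 0.1687]
tool_rot: [3.141, -0.614, -0.033]
force: [0.4, -0.1, -2.4]
gripper_width: 0.0118
[-0.03761908  0.04592854  0.12121005]
tray 337 [0.4834 0.2795] [0.189 0.29 ] -17.9
rel [ -4.4  -37.76   2.74] [-0.084 -0.609  0.263] |w|deg 38.3
```

```bash
python3 -m inch '[[[0,-4,-1,0,-0.06,0.03,0.5],[-0.5,-8.5,-1,-0.02,-0.14,0.06,0.5],[-1,-13,-0.5,-0.03,-0.22,0.1,0.5],[-1.5,-17.5,0,-0.04,-0.3,0.13,0.5],[-2,-22,0.5,-0.05,-0.38,0.16,0.5],[-2.8,-26.5,1,-0.06,-0.45,0.2,0.5],[-3.5,-31,1.6,-0.07,-0.53,0.23,0.5],[-4,-35,2.3,-0.08,-0.58,0.25,0.5],[-4.4,-37.8,2.7,-0.084,-0.609,0.263,0.5],[-4.4,-37.8,2.7,-0.084,-0.609,0.263,0.5]]]'
python3 -m inch '[[[0,0,0,0,0,0,0.5],[0,0,0,0,0,0,0.5],[0,0,0,0,0,0,0.5],[0,0,0,0,0,0,0.5],[0,0,0,0,0,0,0.5],[0,0,0,0,0,0,0.5],[0,0,0,0,0,0,0.5],[0,0,0,0,0,0,0.5],[0,0,0,0,0,0,0.5],[0,0,0,0,0,0,0.5]]]'
python3 - <<'E'
from h import *
c,a=tray(); a=np.radians(-17.5)
slot(c,a,.068,-.037,.006)
s=cv2.imread('pics/tr.png');im=snap('wrist','wb')[0]
cv2.imwrite('pics/c9.png',cv2.hconcat([cv2.resize(im,(400,300)),cv2.resize(s[105:255,220:420],(400,300))]))
E
```

```text
time: 24.9
eef_pos: [0.5087, 0.2358, 0.1174]
tool_rot: [3.139, 0.005, -0.302]
force: [0.4, -0.3, -3.1]
gripper_width: 0.0119
time: 25.9
eef_pos: [0.5093, 0.233, 0.1208]
tool_rot: [3.141, 0.0, -0.305]
force: [-0.2, -0.5, -1.2]
gripper_width: 0.0115
tray 723 [0.4839 0.2792] [0.188 0.29 ] -18.6
rel [ 0.09  0.05 11.49] [0.    0.    0.001] |w|deg 0.0
```

View pics/c9.png

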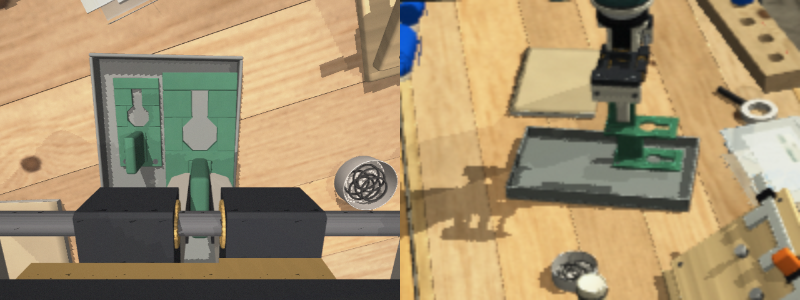

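Bracket_3 lies flat in the tray and the second one hangs over its neighbouring slot, clear of it. Lower.

```bash
python3 -m inch '[[[0,-0.1,3,0,0,0,0.5],[0,-0.1,6,0,0,0,0.5],[0,-0.1,8,0,0,0,0.5],[0,-0.1,9.5,0,0,0,0.5],[0,-0.1,10.3,0,0,0,0.5],[0,-0.1,10.8,0,0,0,0.5],[0,-0.1,11.2,0,0,0,0.5],[0,-0.1,11.5,0,0,0,0.5],[0,-0.1,11.5,0,0,0,0.5],[0,-0.1,11.5,0,0,0,0.5]]]'
python3 -m inch '[[[0,0,0,0,0,0,2],[0,0,0,0,0,0,3],[0,0,0,0,0,0,3],[0,0,-2,0,0,0,3],[0,0,-5,0,0,0,3],[0,0,-9,0,0,0,3],[0,0,-13,0,0,0,3],[0,0,-13,0,0,0,3],[0,0,-13,0,0,0,3],[0,0,-13,0,0,0,3]]]'
python3 - <<'E'
from h import *
rel(rk(-.067,-.1345,.10),Rrack)
E
```

```text
time: 27.0
eef_pos: [0.5099, 0.234, 0.0063]
tool_rot: [-3.141, -0.0, -0.305]
force: [0.1, 0.2, -2.0]
gripper_width: 0.012
time: 28.0
eef_pos: [0.5092, 0.2337, 0.1346]
tool_rot: [3.14, 0.001, -0.305]
force: [-0.1, -0.5, -0.4]
gripper_width: 0.0298
rel [15.85 53.66  0.06] [ 0.084  0.609 -0.263] |w|deg 38.3
```

```bash
python3 -m inch '[[[1,4,-2,0.01,0.06,-0.02,5],[2.2,8.5,-2,0.02,0.13,-0.05,5],[3.5,13,-2,0.03,0.2,-0.08,5],[5,17.5,-2,0.04,0.28,-0.11,5],[6.5,22,-2,0.05,0.35,-0.14,5],[8,26.5,-2,0.06,0.42,-0.18,5],[9.5,31,-2,0.07,0.49,-0.21,5],[11,35.5,-2,0.08,0.55,-0.24,5],[12.2,40,-2,0.084,0.609,-0.263,5],[13.2,44,-1.5,0.084,0.609,-0.263,5]]]'
python3 - <<'E'
from h import *
rel(rk(-.067,-.1345,.08),Rrack)
E
```

```text
time: 29.0
eef_pos: [0.5022, -0.2271, 0.1499]
tool_rot: [3.141, -0.615, -0.033]
force: [1.2, 0.8, 0.3]
gripper_width: 0.0497
rel [-0.86  9.86  3.28] [ 0.    -0.004 -0.   ] |w|deg 0.2
```

```bash
python3 -m inch '[[[-0.2,3,0.5,0,0,0,5],[-0.5,6,1.5,0,0,0,5],[-0.8,8.5,2.5,0,0,0,5],[-0.8,9.7,3.3,0,0,0,5],[-0.8,9.7,3.3,0,0,0,5],[-0.8,9.7,3.3,0,0,0,5],[-0.8,9.7,3.3,0,0,0,5],[-0.8,9.7,3.3,0,0,0,5],[-0.8,9.7,3.3,0,0,0,5],[-0.8,9.7,3.3,0,0,0,5]]]'
python3 - <<'E'
from h import *
rel(rk(-.067,-.1345,.0),Rrack)
E
```

```text
time: 30.0
eef_pos: [0.5128, -0.3225, 0.1197]
tool_rot: [-3.141, -0.613, -0.033]
force: [-0.6, 0.1, -0.1]
gripper_width: 0.05
rel [-0.26  0.37  8.02] [-0.    -0.002  0.   ] |w|deg 0.1
```

```bash
python3 -m inch '[[[-0.2,0.4,2,0,0,0,5],[-0.2,0.4,4,0,0,0,5],[-0.2,0.4,5.5,0,0,0,5],[-0.2,0.4,7,0,0,0,5],[-0.2,0.4,8,0,0,0,5],[-0.2,0.4,8,0,0,0,5],[-0.2,0.4,8,0,0,0,3],[-0.2,0.4,8,0,0,0,1],[-0.2,0.4,8,0,0,0,0.5],[-0.2,0.4,8,0,0,0,0.5]]]'
python3 -m inch '[[[0,0,0,0,0,0,0.5],[0,0,0,0,0,0,0.5],[0,0,0,0,0,0,0.5],[0,0,0,0,0,0,0.5],[0.7,0,0,0,0,0,0.5],[1.4,0,0,0,0,0,0.5],[2.1,0,0,0,0,0,0.5],[2.8,0,0,0,0,0,0.5],[2.8,0,0,0,0,0,0.5],[2.8,0,0,0,0,0,0.5]]]'
python3 -m inch '[[[0,0,-0.5,0,0,0,0.5],[0,0,-1,0,0,0,0.5],[0,0,-1.6,0,0,0,0.5],[0,0,-2.5,0,0,0,0.5],[0,0,-4,0,0,0,0.5],[0,0,-6,0,0,0,0.5],[0,0,-9,0,0,0,0.5],[0,0,-12,0,0,0,0.5],[0,0,-12,0,0,0,0.5],[0,0,-12,0,0,0,0.5]]]'
python3 - <<'E'
from h import *
print(inrk(get_obs()['eef_pos']))
c,a=tray(); a=np.radians(-17.5)
slot(c,a,-.068,-.02,.14)
E
```

```text
time: 31.0
eef_pos: [0.5569, -0.3284, 0.0533]
tool_rot: [-3.142, -0.613, -0.033]
force: [0.8, 0.2, 0.4]
gripper_width: 0.0227
time: 32.0
eef_pos: [0.58, -0.3291, 0.069]
tool_rot: [-3.141, -0.613, -0.033]
force: [-1.2, -0.1, 2.9]
gripper_width: 0.012
time: 33.0
eef_pos: [0.5106, -0.327, 0.1679]
tool_rot: [3.141, -0.614, -0.033]
force: [0.2, 0.9, -2.3]
gripper_width: 0.0121
[-0.03863093 -0.13545996  0.1209137 ]
tray 369 [0.5012 0.2941] [0.203 0.304] -32.4
rel [-12.1  -62.69  -5.21] [-0.084 -0.609  0.263] |w|deg 38.3
```

Held. The tray reading jumped to (0.501, 0.294), -32°, so it has probably been knocked. I'll travel part of the way and look again.

```bash
python3 -m inch '[[[0,-3.5,-2,0,0,0,0.5],[0,-7.5,-3,0,0,0,0.5],[0,-11.5,-4,0,0,0,0.5],[0,-15.5,-5,0,0,0,0.5],[0,-19.5,-5,0,0,0,0.5],[0,-23.5,-5,0,0,0,0.5],[0,-27.5,-5,0,0,0,0.5],[0,-30,-5,0,0,0,0.5],[0,-30,-5,0,0,0,0.5],[0,-30,-5,0,0,0,0.5]]]'
python3 - <<'E'
from h import *
for i in range(2):
    c,a=tray()
s=cv2.imread('pics/tr.png');cv2.imwrite('pics/c10.png',cv2.resize(s[130:280,230:430],(800,600),interpolation=cv2.INTER_CUBIC))
C=cloud('tr');h=cv2.cvtColor(s,cv2.COLOR_BGR2HSV)
g=(h[...,0]>60)&(h[...,0]<90)&(h[...,1]>80)&(abs(C[...,0]-.5)<.2)&(C[...,1]>.13)&(C[...,1]<.45)
k=(g&(C[...,2]>.04)&(C[...,2]<.06)).astype(np.uint8)
n,l,st,ce=cv2.connectedComponentsWithStats(k)
for i in range(1,n):
    if st[i,4]>15: P=C[l==i]; print(st[i],P.mean(0).round(4),cv2.minAreaRect(P[:,:2].astype(np.float32)))
E
```

```text
time: 34.05
eef_pos: [0.492, -0.0252, 0.207]
tool_rot: [-3.141, -0.611, -0.031]
force: [0.5, 0.0, -2.2]
gripper_width: 0.012
tray 606 [0.4839 0.2807] [0.189 0.291] -18.8
tray 585 [0.4826 0.279 ] [0.188 0.291] -18.8
[331 172  11   6  45] [0.536  0.2976 0.0485] ((0.5336070656776428, 0.29956290125846863), (0.02046668343245983, 0.03218405693769455), 79.63861083984375)
```

View pics/c10.png

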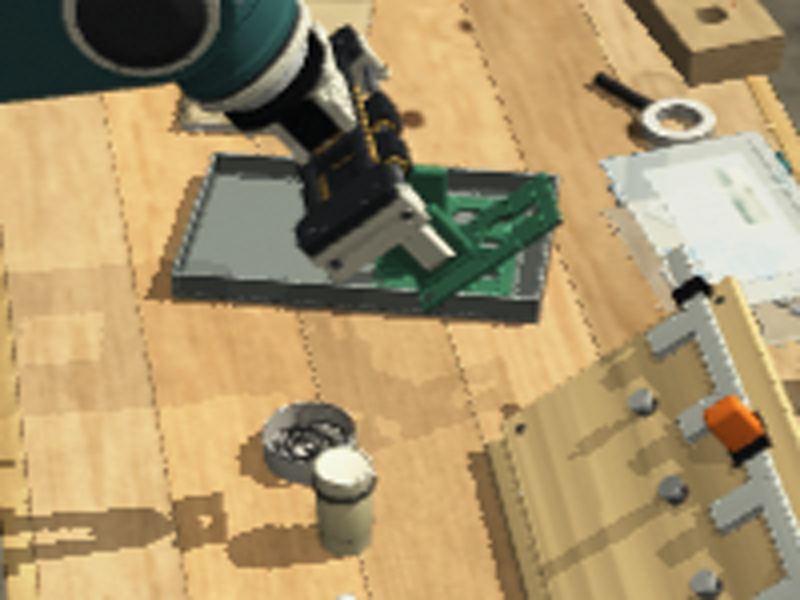

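The tray has not moved; that reading came from the arm occluding it. Both brackets lie in its right half, and its left half is free for the third.

```bash
python3 - <<'E'
from h import *
c=np.array([.484,.281]);a=np.radians(-17.8)
slot(c,a,-.068,.002,.14);slot(c,a,-.068,.002,.006)
E
```

```text
rel [-12.97 -33.56  -0.85] [-0.085 -0.607  0.268] |w|deg 38.4
rel [-20.66 -33.55  10.12] [-0.085 -0.607  0.268] |w|deg 38.4
```

```bash
python3 -m inch '[[[-1,-4,-0.5,0,-0.06,0.03,0.5],[-2.5,-8.5,-1,-0.02,-0.14,0.06,0.5],[-4,-13,-1,-0.03,-0.22,0.1,0.5],[-5.5,-17.5,-1,-0.04,-0.3,0.13,0.5],[-7.5,-22,-1,-0.05,-0.38,0.16,0.5],[-9.5,-26,-1,-0.06,-0.45,0.2,0.5],[-11,-29.5,-1,-0.07,-0.53,0.23,0.5],[-12,-32,-1,-0.08,-0.58,0.25,0.5],[-13,-33.6,-0.8,-0.085,-0.607,0.268,0.5],[-13,-33.6,-0.8,-0.085,-0.607,0.268,0.5]]]'
python3 -m inch '[[[0,0,0,0,0,0,0.5],[0,0,0,0,0,0,0.5],[0,0,0,0,0,0,0.5],[0,0,0,0,0,0,0.5],[0,0,0,0,0,0,0.5],[0,0,0,0,0,0,0.5],[0,0,0,0,0,0,0.5],[0,0,0,0,0,0,0.5],[0,0,0,0,0,0,0.5],[0,0,0,0,0,0,0.5]]]'
python3 - <<'E'
from h import *
c,a=tray();c=np.array([.484,.281]);a=np.radians(-17.8)
slot(c,a,-.068,.002,.006)
Q=inrk  # neighbours' webs in the tray frame, seen by the wrist
im=snap('wrist','wc')[0];W=cloud('wc');h=cv2.cvtColor(im,cv2.COLOR_BGR2HSV)
T=R.from_euler('z',-a).apply((W-np.r_[c,0]).reshape(-1,3)).reshape(W.shape)
g=(h[...,0]>60)&(h[...,0]<90)&(h[...,1]>80)&(T[...,2]>.003)&(T[...,2]<.02)
print('plates',np.percentile(T[g],[1,50,99],axis=0).round(3))
I=im.astype(int);m=(I.max(2)-I.min(2)<25)&(I.max(2)<200)&(T[...,2]>.015)&(T[...,2]<.03)&(abs(T[...,0])<.17)&(abs(T[...,1])<.11)
print('rim',np.percentile(T[m],[1,99],axis=0).round(3))
E
```

```text
time: 35.15
eef_pos: [0.3925, 0.3137, 0.1381]
tool_rot: [3.14, 0.001, -0.311]
force: [-0.5, -0.7, -1.8]
gripper_width: 0.0118
time: 36.15
eef_pos: [0.3922, 0.3136, 0.14]
tool_rot: [-3.141, -0.002, -0.31]
force: [0.9, -0.1, -3.1]
gripper_width: 0.0122
tray 807 [0.4828 0.2782] [0.187 0.29 ] -18.4
rel [1.00e-02 1.00e-01 1.34e+01] [-0.001 -0.002  0.001] |w|deg 0.1
plates [[ 0.011 -0.061  0.008]
 [ 0.042 -0.009  0.01 ]
 [ 0.073  0.066  0.014]]
rim [[-0.144 -0.081  0.015]
 [ 0.068  0.089  0.028]]
```

```bash
python3 -m inch '[[[0,0,3,0,0,0,0.5],[0,0,6,0,0,0,0.5],[0,0,9,0,0,0,0.5],[0,0,11,0,0,0,0.5],[0,0,12.2,0,0,0,0.5],[0,0,12.8,0,0,0,0.5],[0,0,13.1,0,0,0,0.5],[0,0,13.4,0,0,0,0.5],[0,0,13.4,0,0,0,0.5],[0,0,13.4,0,0,0,0.5]]]'
python3 -m inch '[[[0,0,0,0,0,0,2],[0,0,0,0,0,0,3],[0,0,0,0,0,0,3],[0,0,-2,0,0,0,3],[0,0,-5,0,0,0,3],[0,0,-9,0,0,0,3],[0,0,-13,0,0,0,3],[0,0,-16,0,0,0,3],[0,0,-16,0,0,0,3],[0,0,-16,0,0,0,3]]]'
python3 - <<'E'
from h import *
rel(rk(.0605,.0465,.12),Rrack)
E
```

```text
time: 37.25
eef_pos: [0.3927, 0.3137, 0.0066]
tool_rot: [-3.14, -0.002, -0.31]
force: [-0.6, 0.7, -0.4]
gripper_width: 0.0117
time: 38.25
eef_pos: [0.3923, 0.3136, 0.1662]
tool_rot: [-3.14, -0.002, -0.31]
force: [-0.4, -0.2, -0.2]
gripper_width: 0.03
rel [33.7  37.67 -5.76] [ 0.084  0.605 -0.268] |w|deg 38.2
```

```bash
python3 -m inch '[[[3,3.2,-4,0.01,0.06,-0.02,5],[6,6.6,-6,0.02,0.13,-0.05,5],[9,10,-6,0.03,0.2,-0.08,5],[12,13.5,-6,0.04,0.28,-0.11,5],[15,17,-6,0.05,0.35,-0.14,5],[18.5,20.5,-6,0.06,0.42,-0.18,5],[22,24.5,-6,0.07,0.49,-0.21,5],[25.5,28.5,-6,0.08,0.55,-0.24,5],[28.5,32,-6,0.084,0.605,-0.268,5],[31,35,-6,0.084,0.605,-0.268,5]]]'
python3 -m inch '[[[0,0,0,0,0,0,5],[0,0,0,0,0,0,5],[0,0,0,0,0,0,5],[0,0,0,0,0,0,5],[0,0,0,0,0,0,5],[0,0,0,0,0,0,5],[0,0,0,0,0,0,5],[0,0,0,0,0,0,5],[0,0,0,0,0,0,5],[0,0,0,0,0,0,5]]]'
python3 - <<'E'
from h import *
rel(rk(.0605,.0465,.06),Rrack);rel(rk(.0605,.0465,.005),Rrack)
snap('wrist','wd');im=cv2.imread('pics/wd.png');h=cv2.cvtColor(im,cv2.COLOR_BGR2HSV);C=inrk(cloud('wd'))
m=(h[...,0]>3)&(h[...,0]<14)&(h[...,1]>180)&(h[...,2]>80)&(abs(C[...,0]-.06)<.04)&(abs(C[...,1])<.09)
P=C[m];print(m.sum(),np.percentile(P,[5,50,95],axis=0))
E
```

```text
time: 39.25
eef_pos: [0.5799, -0.117, 0.224]
tool_rot: [3.141, -0.611, -0.034]
force: [0.9, 0.9, 0.1]
gripper_width: 0.0501
time: 40.25
eef_pos: [0.5806, -0.1143, 0.2263]
tool_rot: [3.141, -0.611, -0.033]
force: [0.3, -0.6, 0.1]
gripper_width: 0.0501
rel [1.41 3.29 7.27] [ 0.  0. -0.] |w|deg 0.0
rel [ 1.41  3.29 12.77] [ 0.  0. -0.] |w|deg 0.0
763 [[0.05089815 0.04040829 0.02225613]
 [0.06279021 0.04789195 0.04516682]
 [0.07362031 0.05440646 0.04665856]]
```

```bash
python3 -m inch '[[[0.7,1.6,2,0,0,0,5],[1.4,3.3,4,0,0,0,5],[1.4,3.3,6,0,0,0,5],[1.4,3.3,7.5,0,0,0,5],[1.4,3.3,9,0,0,0,5],[1.4,3.3,10.5,0,0,0,5],[1.4,3.3,12,0,0,0,5],[1.4,3.3,12.8,0,0,0,5],[1.4,3.3,12.8,0,0,0,5],[1.4,3.3,12.8,0,0,0,5]]]'
python3 -m inch '[[[0,0,0,0,0,0,1],[0,0,0,0,0,0,1],[0,0,0,0,0,0,1],[0,0,0,0,0,0,1],[0,0,0,0,0,0,1],[0,0,0,0,0,0,1],[0,0,0,0,0,0,1],[0,0,0,0,0,0,1],[0,0,0,0,0,0,1],[0,0,0,0,0,0,1]]]'
python3 -m inch '[[[0,0.6,0,0,0,0,1],[0,1.2,0,0,0,0,1],[0,1.8,0,0,0,0,1],[0,2.4,0,0,0,0,1],[0,3,0,0,0,0,1],[0,3.6,0,0,0,0,1],[0,4.2,0,0,0,0,1],[0,4.5,0,0,0,0,1],[0,4.7,0,0,0,0,1],[0,4.7,0,0,0,0,1]]]'
python3 -c "
from h import *
print(inrk(get_obs()['eef_pos']))"
```

```text
time: 41.3
eef_pos: [0.6644, -0.1501, 0.1298]
tool_rot: [3.141, -0.611, -0.033]
force: [0.3, 0.0, 0.9]
gripper_width: 0.0503
time: 42.3
eef_pos: [0.6643, -0.1514, 0.1297]
tool_rot: [3.139, -0.611, -0.033]
force: [-1.6, -11.0, -1.3]
gripper_width: 0.0157
time: 43.3
eef_pos: [0.6628, -0.1964, 0.1297]
tool_rot: [-3.139, -0.61, -0.034]
force: [-6.7, 11.7, 7.2]
gripper_width: 0.0158
[0.06052904 0.00012628 0.00482443]
```

```bash
python3 -m inch '[[[0,0,0,0,0,0,5],[0,0,0,0,0,0,5],[0,0,0,0,0,0,5],[0,0,0,0,0,0,5],[0,0,-2,0,0,0,5],[0,0,-5,0,0,0,5],[0,0,-9,0,0,0,5],[0,0,-13,0,0,0,5],[0,0,-16,0,0,0,5],[0,0,-16,0,0,0,5]]]'
python3 -m inch '[[[0,2,0,0,0,0,5],[0,5,0,0,0,0,5],[0,9,0,0,0,0,5],[0,13,0,0,0,0,5],[0,17,0,0,0,0,5],[0,17,0,0,0,0,5],[0,17,0,0,0,0,5],[0,17,0,0,0,0,5],[0,17,0,0,0,0,5],[0,17,0,0,0,0,5]]]'
python3 - <<'E'
from h import *
c,a=tray(); s=cv2.imread('pics/tr.png'); cv2.imwrite('pics/c11.png',cv2.resize(s[130:355,220:470],(800,600),interpolation=cv2.INTER_CUBIC))
for fn in('tr',):
    h=cv2.cvtColor(s,cv2.COLOR_BGR2HSV);C=inrk(cloud(fn)); W=cloud(fn)
    m=(h[...,0]>3)&(h[...,0]<14)&(h[...,1]>180)&(h[...,2]>80)&(abs(C[...,0]-.06)<.04)&(abs(C[...,1])<.09)
    print('knob',m.sum(),np.percentile(C[m],[5,50,95],axis=0).round(4).tolist())
    T=R.from_euler('z',-np.radians(-17.8)).apply((W-np.r_[.484,.281,0]).reshape(-1,3)).reshape(W.shape)
    g=(h[...,0]>60)&(h[...,0]<90)&(h[...,1]>80)&(abs(T[...,0])<.16)&(abs(T[...,1])<.1)
    for x0,x1,y0,y1 in((-.15,0,-.1,.1),(0,.15,0,.1),(0,.15,-.1,0)):
        k=g&(T[...,0]>x0)&(T[...,0]<x1)&(T[...,1]>y0)&(T[...,1]<y1); k1=k&(T[...,2]<.02); A=T[k1]
        print(k1.sum(),np.percentile(A,[2,50,98],axis=0).round(3).tolist(),'webtop z',np.percentile(T[k][:,2],97).round(3))
E
```

```text
time: 44.3
eef_pos: [0.5706, -0.1946, 0.2657]
tool_rot: [3.138, -0.616, -0.032]
force: [-1.4, -0.0, 0.4]
gripper_width: 0.0501
time: 45.3
eef_pos: [0.5657, -0.363, 0.2609]
tool_rot: [3.141, -0.611, -0.032]
force: [0.7, -0.6, 0.2]
gripper_width: 0.0496
tray 108 [0.4836 0.2765] [0.182 0.288] -18.4
knob 115 [[0.0502, -0.0122, 0.0162], [0.0602, -0.0077, 0.036], [0.071, 0.0023, 0.0484]]Traceback (most recent call last):
  File "<stdin>", line 11, in <module>
    return _quantile_unchecked(
        a, q, axis, out, overwrite_input, method, keepdims, weights)
    return _ureduce(a,
                    func=_quantile_ureduce_func,
    ...<5 lines>...
                    overwrite_input=overwrite_input,
                    method=method)
    r = func(a, **kwargs)
    result = _quantile(arr,
                       quantiles=q,
    ...<2 lines>...
                       out=out,
                       weights=wgt)
    slices_having_nans = np.isnan(arr[-1, ...])
                                  ~~~^^^^^^^^^
IndexError: index -1 is out of bounds for axis 0 with size 0
```

View pics/c11.png

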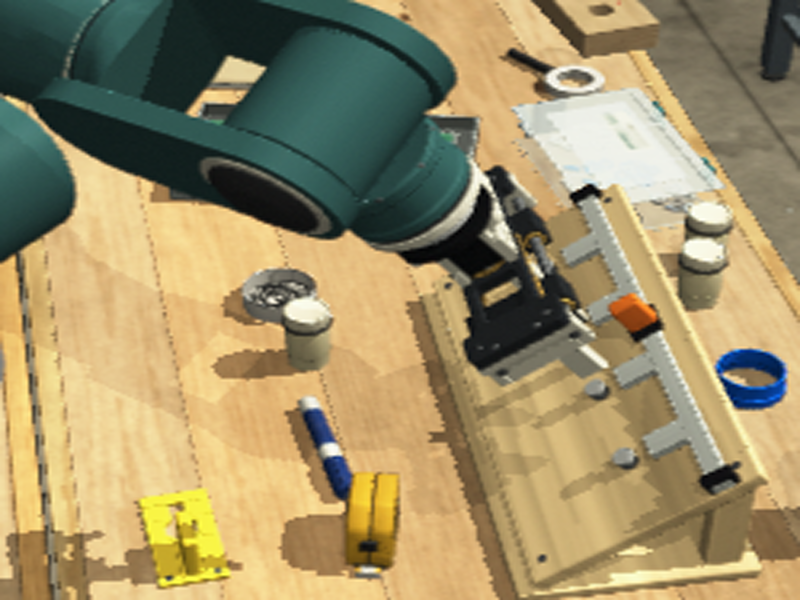

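The lock is home: the knob reads as it did at the start. The rack is empty and the bystanders are in place, but the arm hides the tray. I'll move aside for the last check.

```bash
python3 -m inch '[[[-1,2,-3,0,0,0,5],[-2,5,-6,0,0,0,5],[-4,8,-9,0,0,0,5],[-6,11,-12,0,0,0,5],[-8,14,-14,0,0,0,5],[-10,17,-14,0,0,0,5],[-12,20,-14,0,0,0,5],[-12,23,-14,0,0,0,5],[-12,25,-14,0,0,0,5],[-12,25,-14,0,0,0,5]]]'
python3 -m inch '[[[0,0,0,0,0,0,5],[0,0,0,0,0,0,5],[0,0,0,0,0,0,5],[0,0,0,0,0,0,5],[0,0,0,0,0,0,5],[0,0,0,0,0,0,5],[0,0,0,0,0,0,5],[0,0,0,0,0,0,5],[0,0,0,0,0,0,5],[0,0,0,0,0,0,5]]]'
python3 - <<'E'
from h import *
c,a=tray(); s=cv2.imread('pics/tr.png'); cv2.imwrite('pics/c12.png',cv2.resize(s[140:290,230:430],(800,600),interpolation=cv2.INTER_CUBIC))
h=cv2.cvtColor(s,cv2.COLOR_BGR2HSV); W=cloud('tr')
T=R.from_euler('z',-np.radians(-17.8)).apply((W-np.r_[.484,.281,0]).reshape(-1,3)).reshape(W.shape)
g=(h[...,0]>60)&(h[...,0]<90)&(h[...,1]>80)&(abs(T[...,0])<.16)&(abs(T[...,1])<.1)
for x0,x1,y0,y1 in((-.15,0,-.1,.1),(0,.15,0,.1),(0,.15,-.1,0)):
    k=g&(T[...,0]>x0)&(T[...,0]<x1)&(T[...,1]>y0)&(T[...,1]<y1); A=T[k&(T[...,2]<.02)]
    print(len(A), len(A) and (np.percentile(A,[2,50,98],axis=0).round(3).tolist(),'webtop',np.percentile(T[k][:,2],97).round(3)))
for n,uv in dict(cart=(316,249),tin=(307,240),tape=(337,325),mark=(321,297)).items(): print(n,pt('tr',*uv).round(4))
E
```

```text
time: 46.35
eef_pos: [0.3783, -0.6094, 0.3055]
tool_rot: [-3.14, -0.61, -0.035]
force: [-0.0, 0.9, 0.0]
gripper_width: 0.0499
time: 47.35
eef_pos: [0.3786, -0.6079, 0.3065]
tool_rot: [3.142, -0.611, -0.033]
force: [0.2, -0.5, -0.7]
gripper_width: 0.0498
tray 743 [0.4918 0.3033] [0.24  0.292] -19.4
263 ([[-0.123, -0.031, 0.003], [-0.07, -0.007, 0.01], [-0.017, 0.028, 0.018]], 'webtop', np.float64(0.056))
215 ([[0.014, 0.006, 0.003], [0.082, 0.032, 0.01], [0.118, 0.06, 0.019]], 'webtop', np.float64(0.055))
246 ([[0.013, -0.068, 0.003], [0.07, -0.045, 0.01], [0.118, -0.011, 0.019]], 'webtop', np.float64(0.056))
cart [ 0.4078 -0.0679  0.0714]
tin [0.3982 0.0467 0.0075]
tape [ 0.3713 -0.5702  0.3338]
mark [ 0.3426 -0.5783  0.4218]
```

View pics/c12.png

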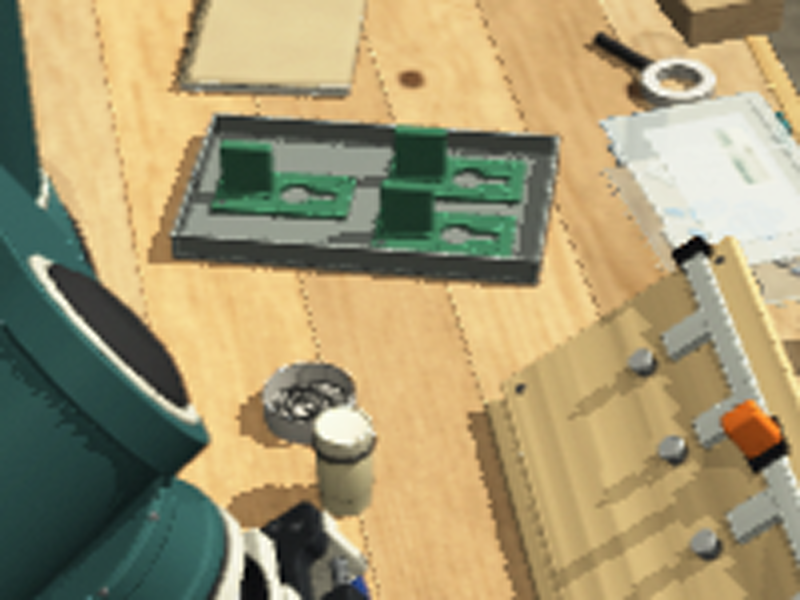

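All three brackets lie flat, web up, inside the tray. The lock is home and the arm is clear, so I'm handing in.

```bash
python3 -c "
from rig import *
print(finish_job())"
```

```text
the job is handed in; nothing more can be done
None
```

I slid the lock open to its stop and unhooked the three brackets present (bracket_0, 2 and 3; stud_1 was empty). I laid them in the tray, slid the lock back home and handed the job in at about 47 s.

**Last checks**
- **Brackets:** the side camera shows all three flat with the web up. The plates sit at z ≈ 10 mm and the web tops at about 55 mm, all inside the tray walls.
- **Lock:** it travelled 45 mm each way, with about 29 N against the open stop and 12 N against the home stop. After release the knob read the same position as at the start.
- **Bystanders:** the tin and cartridge are within about 2 mm of where they started. The arm hid the tape measure and marker in the final reading, but they stood in place in the picture before it.

**What disagreed**
- **Fingertips:** both cameras put them about 19 mm behind the reported TCP, not 22 mm ahead as stated. The first grasp of the knob therefore closed above it and moved nothing. I used the measured offset from then on.
- **Wrist and side cameras:** they differed by 4–5 mm in y.
- **Tray readings:** one came out at -32° and the last as 240 mm wide. The arm hid the tray during the first, and the pictures showed it unmoved both times.

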